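# Lock the levelling jack's jam nut

## Task

Lock the height setting of the instrument levelling jack: take the larger open-ended spanner, slide its jaw fully home onto the jack's lower nut so that its handle lies on the rest beside the upright lug, and leave it there to hold that nut. Then push the end of the torque wrench that sits on the upper (jam) nut clockwise, seen from above, until the jam nut comes home, and bear on it there for half a second with about 10 N, always less than 15 N; let go with the spanner still in place and the wrench where it stands. The lower nut must keep its setting, and the other things on the bench stay where they are.

Things in the scene. Friction and masses are not known exactly. Their poses are not given: they have to be found in the camera images.
- jack: Grey levelling jack, fixed: base 100 x 100 mm, 12 mm thick, with a 50 mm wide arm along its -y. Origin on the bench under the threaded stud; z up. The stud carries, from below: a round flange, the lower hex nut, 1 mm above it the jam nut (same hex, 12 mm high) with the torque wrench on it, and a black 49 mm disc whose top is 98 mm above the bench.
- flange (a point): Centre of the top of the round steel flange (68 mm diameter), on the stud's axis 30 mm above the bench; axes as the jack. On it sits the lower hex nut: 36 mm across flats, 18 mm high, so 30 to 48 mm above the bench. Two of its flats face the jack's +x and -x: the spanner slides on along the jack's +y, its handle trailing towards -y.
- rest (a point): Centre of the top of the grey rest, 205 mm from the stud along the jack's -y, level with the flange (30 mm above the bench); 30 mm long in y, from x = -25 to +19 mm. The held spanner's handle lies on it.
- lug: Upright grey lug on the -x side of the rest: 14 mm (x) x 30 mm (y) x 22 mm high; origin at the centre of its underside, 18 mm from the jack's centre line. Its +x face stops the spanner's handle from turning clockwise; a spanner lying exactly on the centre line has 3 mm of air there.
- spanner: The larger of two loose open-ended steel spanners, 0.3 to 0.5 kg, flat on the bench, 12 mm thick. Origin under mid handle; +x to the jaw, z up. Handle 16 mm wide, x = -140 to +56 mm. Head 63 mm wide. Jaw 37.5 mm wide, throat at x = 68, prongs, flared at the mouth, to x = 121 mm. Centre of mass about 10 mm ahead of the origin.
- spanner_jaw (a point): Point on the underside of the spanner at its jaw's centre, 90 mm ahead (+x) of the spanner's origin; it comes over the flange's centre when the spanner is fully home on the lower nut.
- set_nut (a joint): Turn of the lower nut in rad, 0 at the start, + is clockwise from above. It turns easily (0.1 Nm), more easily than the jam nut turns on it (0.3 Nm, about 3 N at the wrench's end), so it is dragged round if not held. The spanner has about 0.08 rad of play on it; with that and the parts' give the held nut creeps 0.15 to 0.2 rad at 10 N.
- wrench: Torque wrench (steel bar 14 mm wide, round 56 mm head, 135 mm reach) fixed on the jam nut and turning with it. Origin on the stud's axis at its underside, 49 mm above the bench; x outwards along the bar, z up. Starts about 69 to 115 deg counter-clockwise from the jack's +x, comes home somewhere from 64 to 46 deg (less the lower nut's creep), and stays where it is left.
- wrench_grip (a point): Middle of the wrench's black plastic end (50 mm long, 20 mm wide, 14 mm high, 49 to 63 mm above the bench), 110 mm from the stud's axis: push here. Axes as the wrench. The jam nut comes home after 0.4 to 0.9 rad on the held nut: where cannot be read, only felt as the push rises above the 3 N drag. From there the end gives some 1 mm for each N and springs partly back.
- small_spanner: Bystander: a smaller open-ended spanner (22 mm jaw, about 170 mm long) that does not fit. Origin on its underside in its handle, +x to its jaw.
- vial_rack: Bystander: blue rack with small vials, 90 x 130 x 56 mm.
- solvent_bottle: Bystander: glass bottle, 90 mm across, 200 mm high.
- beaker: Bystander: glass beaker, 70 mm across, 85 mm high.
- column_box: Bystander: flat violet box, 70 x 200 x 35 mm.
- wash_bottle: Bystander: white bottle with a red cap, 60 mm across, 160 mm high.

How it is judged:
By the outcome, as a careful person would: the job done as asked, in the order asked, and still so for the second after the job is handed in, with the robot touching nothing.
It also fails if it takes over 69 s, if anything falls off the work surface, if the arm or the gripper's body presses on something with over 40 N, if the wrist force passes 120 N, or if a joint passes its speed limit or range.

## Robot

A 6-joint arm with a two-finger parallel gripper is mounted at the origin on the work surface. World frame = base frame: x ahead of the robot, y to its left, z up, the work surface at z = 0. Lengths are in m, angles in rad, forces in N, time in s.
With the tool pointing down it reaches from about 0.3 to 0.875 m from the base axis. Payload 6.4 kg.
Tool frame: the origin (TCP) lies at the very end of the fingers, on their centre line; the grasp point (between the pads) lies 19 mm behind it; z points along the fingers, y is the line along which they close (so a half turn about z gives the same grasp; the last joint's range is limited). The gripper opens to 85 mm and grips with 20 to 120 N. Pads are 22 mm wide; open, the fingers measure 114 mm over their backs; the gripper's body (76 mm by 85 mm) begins 54 mm behind the grasp point. The pads swing forward as they close: fully open they stand 13 mm farther back than shut.
Start: joints at [-1.436, 0.181, 1.607, -0, 1.354, -0.206], TCP at [0.192, -0.542, 0.192] pointing down, gripper open.
Joint ranges: [-2.99, 2.99], [-0.89, 2.07], [0.3, 2.58], [-1.14, 4.28], [0, 2.63], [-3.12, 3.12]. Speed limits (rad/s): [2.57, 2.57, 3.01, 3.14, 3.14, 3.14].

## Interface

Orientations are given as a unit quaternion [w, x, y, z].
In Python, from bench import get_obs, optics, workorder gives the robot as it stands.
- The arm moves only by the shell command python3 -m jog 'ROWS'. ROWS is one flat JSON list of numbers that holds 1 to 10 rows one after another, with no inner brackets; each row has 7 numbers: dx, dy, dz in shares of 0.75 m (1.0 is 0.75 m), then a rotation vector rx, ry, rz in normalised numbers (1 is 180 degrees), then the opening from 0.0 (shut) to 1.0 (fully open); each row is the pose to reach, as a shift and turn from the pose commanded when the command began, along the tool's axes at that moment; what a row does not reach only later rows make up. A row lasts 1/8 s, in which the tool goes at most 0.0625 m and 0.188 rad, less where a joint would pass 70% of its speed; a pose out of reach is approached as far as the arm can. The fingers move at their own pace and stop on an object; the grip force is fixed at half the most. Time passes only in rows, so rows that do not move let the fingers close. It prints the time, the measured TCP pose, the force, the opening and the grip force at its end. No shift or turn number may pass 1 either way. Input that does not fit is refused with a message, and nothing moves.
- get_obs(): the state, without advancing time (a new reading comes with each control period).
- optics.camera(name): name is "scene" or "top"; returns (picture, depth): 400x640x3 uint8, blue, green, red; 400x640 float32, m along the optical axis (not along the pixel's ray), 0 where there is no reading.
- optics.camera_params(name): a dict with "fovy" (degrees; the focal length in pixels is half the picture's height over the tangent of half this angle, whatever the lens; pixels are square), "cx", "cy" (the principal point, pixels), "dist" ([k1, k2, p1, p2, k3] as OpenCV has them; the pictures are not rectified), "view" (4x4, takes a point from world to camera coordinates). Camera axes: x right, y up, looking along -z (the intrinsics and any distortion apply to the point x, -y, -z); pixel columns grow to the right and rows downward; lengths in m; the calibration is good to about 2 mm. A picture is of the moment at which its call begins. camera_params takes no time and is no camera call.
- workorder.hand_in(): hands the job in; it is judged then, once.
The state is a dict: "time_s": time; "q": joint angles; "dq": joint speeds; "joint_efforts": joint torques, N m; "eef_pos": TCP position; "eef_rot": TCP orientation; "wrist_force": force on the tool from outside, world axes, zero at the start; "torque": the same for the moment, N m; "opening": opening from 0.0 (shut) to 1.0 (fully open); "grasp_force": force on a finger pad.
Only numpy, scipy, OpenCV 4.12 (cv2) and the standard library are available. Lean on these libraries where they do the work, as an engineer would, in place of code of your own. Each camera call takes 0.05 s, during which the arm holds its last target. There are 200 camera calls.

## Working session

There is one attempt and no reset: what is moved stays moved. The work goes in short steps, Python scripts to look and compute and a shell command to move; the robot and the scene stay as the last step left them, time stands still between calls to the robot, and variables do not carry over. Pictures are saved under pics/ and viewed, at most 10 in all, crops included, and the job is handed in when it is done.

```bash
ls; mkdir -p pics; cat > h.py <<'E'
import numpy as np, cv2
from bench import get_obs, optics, workorder
def K(n):
    p=optics.camera_params(n); f=200/np.tan(np.radians(p["fovy"])/2)
    return np.array([[f,0,p["cx"]],[0,f,p["cy"]],[0,0,1]]),np.array(p["dist"],float),np.array(p["view"])
def ray(n,uv):
    k,d,V=K(n); u=cv2.undistortPoints(np.array(uv,float).reshape(-1,1,2),k,d).reshape(-1,2)
    c=np.c_[u[:,0],-u[:,1],-np.ones(len(u))]; R=V[:3,:3]
    return -R.T@V[:3,3], c@R
def onplane(n,uv,z):
    o,r=ray(n,uv); return o+r*((z-o[2])/r[:,2])[:,None]
def proj(n,P):
    k,d,V=K(n); P=np.array(P,float).reshape(-1,3); c=P@V[:3,:3].T+V[:3,3]
    c=c*[1,-1,-1]; return cv2.projectPoints(c,np.zeros(3),np.zeros(3),k,d)[0].reshape(-1,2)
def cloud(n,depth):
    h,w=depth.shape; v,u=np.mgrid[:h,:w]; o,r=ray(n,np.c_[u.ravel(),v.ravel()])
    return (o+r*depth.reshape(-1,1)).reshape(h,w,3)
E
python3 - <<'E'
from h import *
for n in("top","scene"):
    im,d=optics.camera(n); cv2.imwrite(f"pics/{n}0.png",im); np.savez(f"{n}0.npz",im=im,d=d)
    k,di,V=K(n); print(n,k[0,0],k[:2,2],di,ray(n,[[320,200]]))
print(get_obs())
E
```

```text
pics
top 448.56629938844634 [324.54642646 199.16901857] [0.0148928 0.        0.        0.        0.       ] (array([0.41162214, 0.08441781, 1.46287418]), array([[ 0.11826329, -0.00130051, -0.99303487]]))
scene 369.0266517688081 [324.73631075 199.87650324] [-0.04991076  0.          0.          0.          0.        ] (array([ 1.02308613, -0.5600187 ,  1.05325825]), array([[-0.36326413,  0.50049624, -0.78594371]]))
{'time_s': 0.1, 'q': array([-1.43634332e+00,  1.81452222e-01,  1.60791005e+00, -4.22405881e-05,
        1.35377705e+00, -2.06296625e-01]), 'dq': array([-0.00176389, -0.0027593 , -0.0015873 , -0.00041786, -0.00037901,
        0.00023044]), 'joint_efforts': array([ 2.17859514e-05, -4.45881844e+01, -3.52238917e+01, -2.98913974e-04,
        4.15343689e-03,  1.13148343e-05]), 'eef_pos': array([ 0.19208992, -0.54137995,  0.19098146]), 'eef_rot': array([-7.73578906e-04,  9.85520216e-01,  1.69556199e-01,  7.16563432e-06]), 'wrist_force': array([ 0.27547278,  0.31499539, -0.35075407]), 'torque': array([ 0.00151841, -0.03305805,  0.02801089]), 'grasp_force': 0.0, 'opening': 1.0009289096682086}
```

View pics/top0.png

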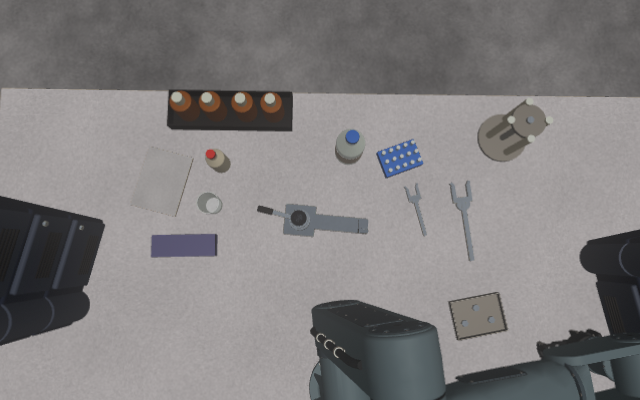

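View pics/scene0.png

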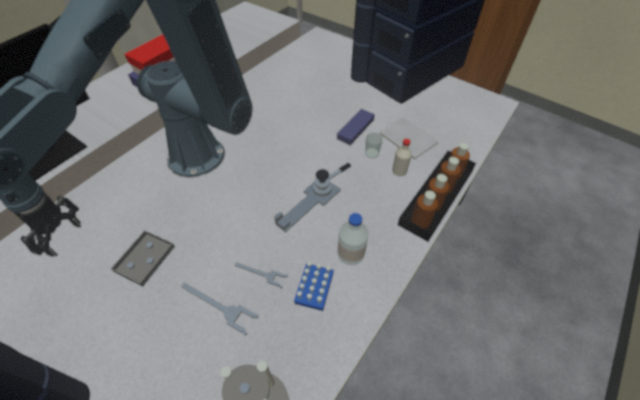

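The top view shows the large spanner with its jaw at about (461,185) and handle end at (472,260). The jack's stud is at (298,218), its arm runs right to the rest at (362,226), and the wrench end is at (262,209). The small spanner, at (415,210), stays put. Next I'll measure these.

```bash
python3 - <<'E'
from h import *
z=np.load("top0.npz"); im,d=z["im"],z["d"]; P=cloud("top",d)
print("bench z",np.median(P[280:300,200:280,2]), "jack disc", P[218,298], "rest",P[226,350],P[226,362])
cr=im[160:280,230:490]; cv2.imwrite("pics/crop.png",cv2.resize(cr,None,fx=3,fy=3,interpolation=cv2.INTER_CUBIC))
g=cv2.cvtColor(im,cv2.COLOR_BGR2HSV)
print("hsv spanner",g[230,467],g[200,462],"bench",g[250,440],"arm",g[222,335],"black",g[210,265],g[218,298])
E
```

```text
bench z -0.0006828949632339265 jack disc [0.5183241  0.14913873 0.09609705] rest [ 0.50095586 -0.0157319   0.0088796 ] [ 0.50038397 -0.05315926  0.0249184 ]
hsv spanner [105  23 136] [108  23 134] bench [  0   8 170] arm [105  26 118] black [10 12 62] [120  11  70]
```

View pics/crop.png

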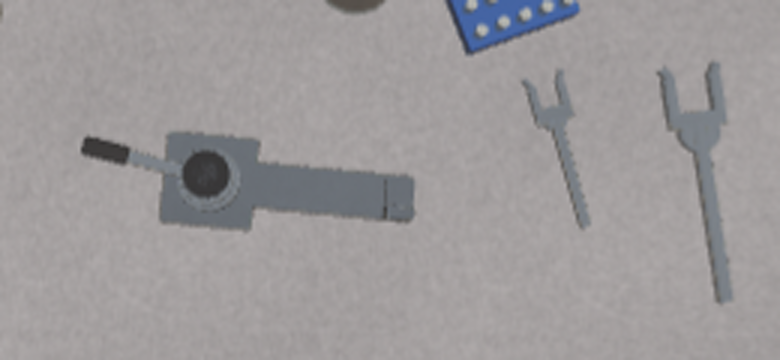

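The crop shows the disc at about (298,218) full-frame, the arm running right to the rest at (362,226), and the black grip at (265,210). The spanner's prongs point up and its handle ends at (471,260). Fitting each with colour masks.

```bash
cat > meas.py <<'E'
from h import *
def largest(m,box):
    x0,y0,x1,y1=box; q=np.zeros(m.shape,np.uint8); q[y0:y1,x0:x1]=m[y0:y1,x0:x1]
    n,l,s,c=cv2.connectedComponentsWithStats(q); return l==1+np.argmax(s[1:,4])
def pix(m): v,u=np.nonzero(m); return np.c_[u,v]
def steel(im):
    h=cv2.cvtColor(im,cv2.COLOR_BGR2HSV); return ((h[...,0]>90)&(h[...,0]<125)&(h[...,1]>14)).astype(np.uint8)
def dark(im):
    h=cv2.cvtColor(im,cv2.COLOR_BGR2HSV); return (h[...,2]<95).astype(np.uint8)
E
python3 - <<'E'
from meas import *
for n,bs,bg,bd in(("top",(440,170,490,270),(250,200,283,222),(285,205,315,232)),("scene",(175,275,262,340),(338,160,355,174),(312,166,333,184))):
    z=np.load(n+"0.npz"); im,d=z["im"],z["d"]
    s=onplane(n,pix(largest(steel(im),bs)),.012)[:,:2]
    c=s.mean(0); w,v=np.linalg.eigh(np.cov(s.T)); a=v[:,1]; a*=np.sign(a[0])
    for _ in range(3):
        t=(s-c)@a; hs=s[(t>t.min()+.01)&(t<t.min()+.17)]; hc=hs.mean(0); w,v=np.linalg.eigh(np.cov(hs.T)); a=v[:,1]*np.sign(v[0,1]); c=hc
    t=(s-c)@a; u=(s-c)@np.array([-a[1],a[0]])
    print(n,"spanner len(261)",t.max()-t.min(),"handle w",np.ptp(u[(t<.05)]),"head w(63)",np.ptp(u),"off",u.max(),u.min(),"yaw",np.arctan2(a[1],a[0]),"origin from tail",c+a*(t.min()+.14),"from tip",c+a*(t.max()-.121))
    g=pix(largest(dark(im),bg)); G=onplane(n,g,.063)[:,:2]; print(" grip",G.mean(0),"size",cv2.minAreaRect((G*1000).astype(np.float32))[1:], len(g))
    D=onplane(n,pix(largest(dark(im),bd)),.098)[:,:2]; r=cv2.minEnclosingCircle((D*1000).astype(np.float32)); print(" disc",r,D.mean(0))
    if n=="top":
        m=largest(steel(im),(280,195,375,245)); A=onplane(n,pix(m),.012)
        sel=A[(A[:,1]<.06)&(A[:,1]>-.0)]
        ys=np.linspace(.0,.06,25); 
        up=[];lo=[]
        for i in range(24):
            q=A[(A[:,1]>=ys[i])&(A[:,1]<ys[i+1]),0]; up.append(q.max()); lo.append(q.min())
        yc=(ys[1:]+ys[:-1])/2; print(" arm edges",np.polyfit(yc,up,1),np.polyfit(yc,lo,1),np.median(np.array(up)-lo), "mid",np.polyfit(yc,(np.array(up)+lo)/2,1))
        P=cloud(n,d); 
        print(np.round(P[216:238:2,340:372:4,2]*1000))
E
```

```text
top spanner len(261) 0.25543148992204107 handle w 0.012859489831928538 head w(63) 0.06353335854834369 off 0.03142605200353427 -0.03210730654480942 yaw 0.13065908184994537 origin from tail [ 0.53491867 -0.38899279] from tip [ 0.52939763 -0.3897183 ]
 grip [0.54569209 0.2553876 ] size ((47.842655181884766, 18.222700119018555), 76.558837890625) 92
 disc ((520.2603149414062, 149.52401733398438), 25.3575439453125) [0.5196154  0.14847741]Traceback (most recent call last):
  File "<stdin>", line 18, in <module>
    return umr_maximum(a, axis, None, out, keepdims, initial, where)
ValueError: zero-size array to reduction operation maximum which has no identity
```

```bash
python3 - <<'E'
from meas import *
z=np.load("top0.npz"); im,d=z["im"],z["d"]; n="top"
m=largest(steel(im),(280,195,375,245))
rows=[]
for c in range(318,354):
    v=np.nonzero(m[:,c])[0]; rows.append((*onplane(n,[[c,v.min()-.5]],.012)[0,:2],*onplane(n,[[c,v.max()+.5]],.012)[0,:2]))
r=np.array(rows); mid=(r[:,:2]+r[:,2:])/2; p=np.polyfit(mid[:,1],mid[:,0],1); print("arm mid x=",p,"width",np.median(r[:,0]-r[:,2]),"at stud y",np.polyval(p,.149), "ang",np.arctan(p[0]), "edges",np.polyfit(r[:,1],r[:,0],1),np.polyfit(r[:,3],r[:,2],1))
q=onplane(n,pix(m),.012); b=cv2.minAreaRect((q[q[:,1]>.1,:2]*1000).astype(np.float32)); print("base",b)
P=cloud(n,d); print(np.round(P[216:238:2,340:372:3,2]*1000))
n="scene";z=np.load(n+"0.npz"); im,d=z["im"],z["d"]; 
for bs in[(175,275,262,340)]:
    s=onplane(n,pix(largest(steel(im),bs)),.012)[:,:2]; c=s.mean(0)
    a=np.array([np.cos(.13),np.sin(.13)])
    for _ in range(3):
        t=(s-c)@a; hs=s[(t>t.min()+.01)&(t<t.min()+.17)]; c=hs.mean(0); w,v=np.linalg.eigh(np.cov(hs.T)); a=v[:,1]*np.sign(v[0,1])
    t=(s-c)@a; u=(s-c)@np.array([-a[1],a[0]])
    print(n,"len",t.max()-t.min(),"head w",np.ptp(u),u.max(),u.min(),"yaw",np.arctan2(a[1],a[0]),"tail",c+a*(t.min()+.14),"tip",c+a*(t.max()-.121))
for nm,bx,zz in(("grip",(326,158,355,178),.063),("disc",(312,166,331,184),.098)):
    g=largest(dark(im),bx); G=onplane(n,pix(g),zz)[:,:2]; print(nm,G.mean(0),cv2.minAreaRect((G*1000).astype(np.float32)),len(G))
E
```

```text
arm mid x= [0.08122453 0.50714794] width 0.04536883410017303 at stud y 0.5192503958334465 ang 0.08104660739235754 edges [0.08281939 0.52981397] [0.07962476 0.48448157]
base ((520.1640014648438, 156.07232666015625), (113.6983871459961, 95.70978546142578), 86.19734954833984)
[[ 2.  0. -5.  1. -3. -1. -2. -2.  3.  4. -2.]
 [12. 15. 15.  8. 12. 12.  6. -3. -7.  1. -8.]
 [ 8.  6. 12. 10. 12. 15. 11. 27. 31. 31. -4.]
 [10. 14.  5.  9. 11. 11. 13. 31. 31. 31. -0.]
 [ 8. 11. 10.  9.  7. 11. 19. 29. 29. 26. -1.]
 [10. 13. 13.  6. 11. 15. 29. 34. 26. 35.  7.]
 [ 9. 20.  4. 10.  9.  7. 32. 29. 28. 26. -0.]
 [14. 12. 14. 13.  9. 16. 31. 54. 55. 48. -4.]
 [ 3. -0. 10.  5.  8. 13. 48. 51. 50. 52. -2.]
 [ 1. -5. -0.  3. -4. -0. -1.  3.  4. -5. -2.]
 [ 1. -4.  0.  2. -1. -2. -4.  2.  6.  2. -4.]]
scene len 0.2602553633312246 head w 0.06680829534102556 0.03394412913610865 -0.0328641662049169 yaw 0.1310903075812023 tail [ 0.53220421 -0.39191069] tip [ 0.53146596 -0.39200802]
grip [0.54695534 0.24915766] ((547.5946044921875, 250.15077209472656), (42.58734130859375, 18.307191848754883), 70.03807067871094) 42
disc [0.52302911 0.14088965] ((524.5010986328125, 138.4155731201172), (41.859710693359375, 55.91987609863281), 36.28298568725586) 119
```

Both views agree: spanner origin (0.532,-0.390), yaw 0.131. The jack's stud is at (0.5195,0.149) with yaw -0.081. The depth readings put the rest (30 mm) and the lug (52 mm) where expected. Moving above the handle.

```bash
cat > go.py <<'E'
import sys, numpy as np
from scipy.spatial.transform import Rotation as R
from bench import get_obs
def to(x,y,z,yaw):
    """delta rows in tool axes to bring the TCP to x,y,z pointing down, tool x axis at world yaw"""
    o=get_obs(); p=o["eef_pos"]; c=R.from_quat(o["eef_rot"],scalar_first=True)
    T=R.from_matrix(np.array([[np.cos(yaw),np.sin(yaw),0],[np.sin(yaw),-np.cos(yaw),0],[0,0,-1]]))
    print("t",o["time_s"],"d",np.round(c.inv().apply(np.array([x,y,z])-p),4),"rot",np.round((c.inv()*T).as_rotvec(),4),"f",np.round(o["wrist_force"],2),"p",np.round(p,4),"q",np.round(o["q"],2),"op",round(o["opening"],3))
if __name__=="__main__": to(*map(float,sys.argv[1:]))
E
python3 go.py .540 -.389 .07 .131
```

```text
t 0.1 d [ 0.3788 -0.0272  0.1211] rot [-1.500e-03 -1.000e-04  2.098e-01] f [ 0.28  0.31 -0.35] p [ 0.1921 -0.5414  0.191 ] q [-1.44  0.18  1.61 -0.    1.35 -0.21] op 1.001
```

The manual's scale: shifts go in shares of 0.75 m and turns go in shares of 180 degrees. Converting my numbers, 0.379 m / 0.75 = 0.5053, 0.33 m / 0.75 = 0.44, 0.21 rad / 3.1416 = 0.0668.

```bash
python3 -m jog '[0.08,0,0.0133,0,0,0.0127,1,0.16,-0.0133,0.04,0,0,0.0255,1,0.24,-0.02,0.0667,0,0,0.0382,1,0.3067,-0.0267,0.0933,0,0,0.0509,1,0.3733,-0.0293,0.1133,0,0,0.0605,1,0.44,-0.0333,0.14,0,0,0.0668,1,0.5053,-0.036,0.1613,0,0,0.0668,1,0.5053,-0.036,0.1613,0,0,0.0668,1]'; python3 go.py .540 -.389 .004 .131
```

```text
time_s: 1.1
eef_pos: [0.542, -0.3864, 0.068]
eef_rot: [-0.002, 0.998, 0.067, -0.001]
wrist_force: [-1.0, -0.9, -0.7]
opening: 0.998
grasp_force: 0.0
t 1.1 d [-0.0022  0.0026  0.064 ] rot [-0.0036  0.0018  0.004 ] f [-0.98 -0.94 -0.73] p [ 0.542  -0.3864  0.068 ] q [-0.8   0.5   1.45  0.    1.19  0.64] op 0.998
```

Converted, 0.063 m / 0.75 = 0.084, 0.058 m / 0.75 = 0.0773, 0.004 rad / 3.1416 = 0.0013.

```bash
python3 -m jog '[-0.0027,0.0027,0.04,0,0,0.0013,1,-0.0027,0.0027,0.0773,0,0,0.0013,1,-0.0027,0.0027,0.084,0,0,0.0013,1,-0.0027,0.0027,0.084,0,0,0.0013,1]'; python3 go.py .540 -.389 .004 .131
```

```text
time_s: 1.6
eef_pos: [0.5383, -0.3925, 0.0081]
eef_rot: [-0.0, 0.998, 0.063, -0.0]
wrist_force: [0.3, -0.3, 0.6]
opening: 0.998
grasp_force: 0.0
t 1.6 d [ 0.0021 -0.0033  0.0041] rot [-0.      0.0002 -0.0048] f [ 0.31 -0.32  0.62] p [ 0.5383 -0.3925  0.0081] q [-0.81  0.58  1.47 -0.    1.09  0.64] op 0.998
```

Converted, 0.004 m / 0.75 = 0.0053, -0.003 m / 0.75 = -0.004, -0.004 rad / 3.1416 = -0.0013.

```bash
python3 -m jog '[0.0027,-0.004,0.0053,0,0,-0.0013,1,0.0027,-0.004,0.0053,0,0,-0.0013,1,0.0027,-0.004,0.0053,0,0,-0.0013,0,0.0027,-0.004,0.0053,0,0,-0.0013,0,0.0027,-0.004,0.0053,0,0,-0.0013,0,0.0027,-0.004,0.0053,0,0,-0.0013,0,0.0027,-0.004,0.0053,0,0,-0.0013,0,0.0027,-0.004,0.0053,0,0,-0.0013,0,0.0027,-0.004,0.0053,0,0,-0.0013,0,0.0027,-0.004,0.0053,0,0,-0.0013,0]'; python3 go.py .540 -.389 .004 .131
```

```text
time_s: 2.85
eef_pos: [0.5403, -0.3888, 0.0038]
eef_rot: [-0.0, 0.998, 0.065, 0.0]
wrist_force: [0.8, -0.5, -0.3]
opening: -0.002
grasp_force: 0.0
t 2.85 d [-0.0003  0.0001 -0.0002] rot [-0.     -0.     -0.0002] f [ 0.8  -0.53 -0.33] p [ 0.5403 -0.3888  0.0038] q [-0.8   0.58  1.48  0.    1.08  0.64] op -0.002
```

```bash
python3 - <<'E'
from h import *
a,d=optics.camera("top"); b,e=optics.camera("scene")
np.savez("top1.npz",im=a,d=d);np.savez("scene1.npz",im=b,d=e)
print(proj("top",[.54,-.389,.012]),proj("scene",[.54,-.389,.012]))
A=cv2.resize(a[160:290,400:530],(520,520),interpolation=2);B=cv2.resize(b[250:350,160:290],(676,520),interpolation=2)
cv2.imwrite("pics/c1.png",cv2.resize(np.hstack([A,B]),(800,348)))
E
```

```text
[[464.81268905 215.19260906]] [[220.84519185 305.92417045]]
```

View pics/c1.png

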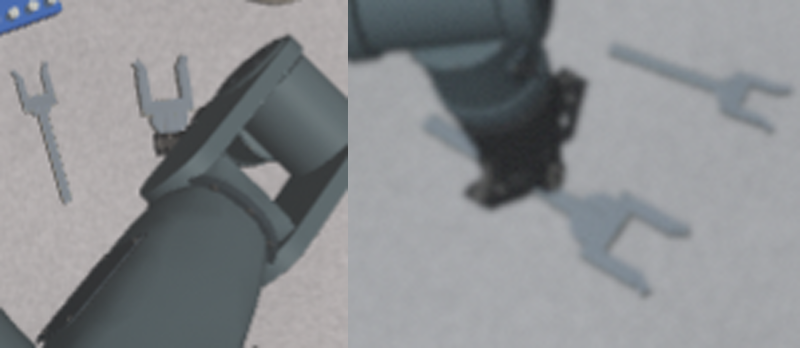

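The spanner hasn't moved, but the gripper reads shut with no force. I'll check the fingers in the depth data before doing anything else.

```bash
python3 - <<'E'
from h import *
z=np.load("scene1.npz"); im,d=z["im"],z["d"]; P=cloud("scene",d)
c=np.array([.5403,-.3888]); a=np.array([np.cos(.131),np.sin(.131)]); b=np.array([-a[1],a[0]])
q=P[...,:2]-c; t=q@a;u=q@b
k=(abs(t)<.05)&(abs(u)<.08)&(d>0)
for lo,hi in((.016,.03),(.03,.045),(.045,.06),(.06,.08),(.08,.1)):
    m=k&(P[...,2]>lo)&(P[...,2]<hi); print(lo,m.sum(),"t",np.round(np.percentile(t[m],[2,50,98]),3),"u",np.round(np.percentile(u[m],[2,50,98]),3))
cv2.imwrite("pics/c2.png",cv2.resize(im[255:325,180:260],(800,600),interpolation=2)[:600,:800])
E
```

```text
0.016 3 t [0.033 0.041 0.044] u [-0.018 -0.002  0.009]Traceback (most recent call last):
  File "<stdin>", line 7, in <module>
    return _quantile_unchecked(
        a, q, axis, out, overwrite_input, method, keepdims, weights)
    return _ureduce(a,
                    func=_quantile_ureduce_func,
    ...<5 lines>...
                    overwrite_input=overwrite_input,
                    method=method)
    r = func(a, **kwargs)
    result = _quantile(arr,
                       quantiles=q,
    ...<2 lines>...
                       out=out,
                       weights=wgt)
    slices_having_nans = np.isnan(arr[-1, ...])
                                  ~~~^^^^^^^^^
IndexError: index -1 is out of bounds for axis 0 with size 0
```

```bash
python3 - <<'E'
from h import *
z=np.load("scene1.npz"); im,d=z["im"],z["d"]; P=cloud("scene",d)
g=im.max(2)<70
m=g&(d>0); m[:250]=0;m[350:]=0;m[:,:160]=0;m[:,290:]=0
q=P[m]; 
for lo in np.arange(0,.3,.02):
    s=q[(q[:,2]>=lo)&(q[:,2]<lo+.02)]
    if len(s)>2: print(round(lo,2),len(s),np.round(s.min(0),3),np.round(s.max(0),3),np.round(np.median(s,0),3))
print(get_obs()["eef_pos"],proj("scene",[get_obs()["eef_pos"]]), proj("top",[get_obs()["eef_pos"]]))
cv2.imwrite("pics/c2.png",cv2.resize(im[250:325,180:280],(800,600),interpolation=2))
E
```

```text
0.06 12 [ 0.54  -0.403  0.061] [ 0.553 -0.387  0.08 ] [ 0.55  -0.396  0.068]
0.08 48 [ 0.535 -0.419  0.08 ] [ 0.556 -0.363  0.1  ] [ 0.551 -0.397  0.094]
0.1 83 [ 0.534 -0.435  0.1  ] [ 0.559 -0.351  0.12 ] [ 0.552 -0.405  0.11 ]
0.12 103 [ 0.523 -0.446  0.12 ] [ 0.562 -0.335  0.14 ] [ 0.553 -0.403  0.131]
0.14 45 [ 0.531 -0.43   0.14 ] [ 0.563 -0.34   0.16 ] [ 0.554 -0.416  0.147]
0.16 32 [ 0.543 -0.427  0.161] [ 0.578 -0.38   0.18 ] [ 0.567 -0.417  0.176]
0.18 114 [ 0.548 -0.428  0.18 ] [ 0.579 -0.357  0.2  ] [ 0.573 -0.402  0.19 ]
0.2 157 [ 0.54  -0.427  0.2  ] [ 0.579 -0.36   0.219] [ 0.572 -0.402  0.213]
0.22 52 [ 0.554 -0.428  0.22 ] [ 0.581 -0.368  0.24 ] [ 0.576 -0.399  0.237]
0.24 23 [ 0.557 -0.428  0.24 ] [ 0.581 -0.37   0.26 ] [ 0.577 -0.379  0.251]
0.26 53 [ 0.566 -0.413  0.262] [ 0.583 -0.363  0.28 ] [ 0.576 -0.397  0.271]
0.28 79 [ 0.552 -0.426  0.28 ] [ 0.592 -0.37   0.3  ] [ 0.579 -0.391  0.287]
[ 0.54028768 -0.38884606  0.00379501] [[221.54174471 307.02030609]] [[463.95153367 215.31652029]]
```

View pics/c2.png

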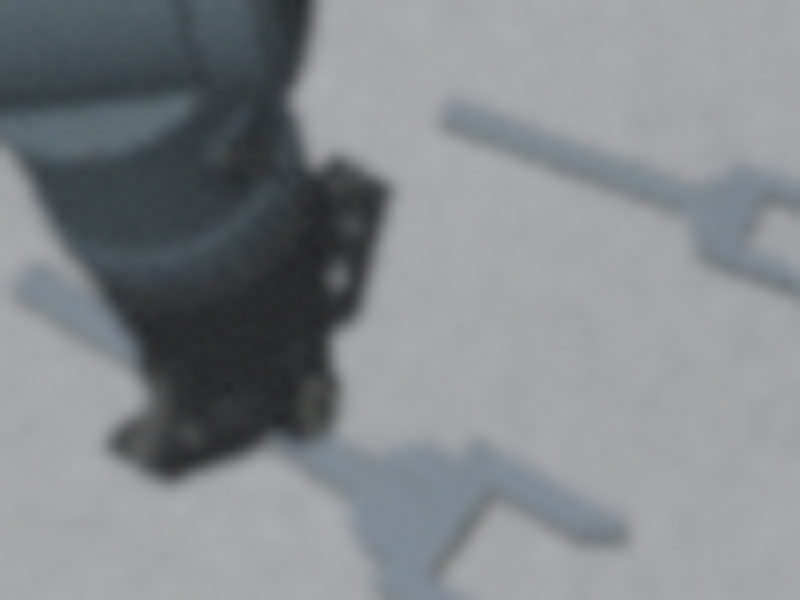

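The depth shows the shut fingers centred over the handle but ending about 60 mm above the bench, while the reported TCP height is 4 mm. I'll check this against the start picture.

```bash
python3 - <<'E'
from h import *
for f in("scene0","scene1"):
    z=np.load(f+".npz"); im,d=z["im"],z["d"]; P=cloud("scene",d)
    c=np.array([.192,-.5414,.191]) if f=="scene0" else get_obs()["eef_pos"]
    k=(np.hypot(P[...,0]-c[0],P[...,1]-c[1])<.075)&(d>0)&(P[...,2]>.018)
    q=P[k]
    print(f,c,proj("scene",[c]))
    for lo in np.arange(.0,.32,.02):
        s=q[(q[:,2]>=lo)&(q[:,2]<lo+.02)]
        if len(s)>2: print(" ",round(lo,2),len(s),np.round(s.min(0),3),np.round(s.max(0),3))
a=np.load("scene0.npz")["im"]; cv2.imwrite("pics/c3.png",cv2.resize(a[170:270,0:120],(720,600),interpolation=2))
E
python3 -m jog '[0,0,0,0,0,0,0]'
```

```text
scene0 [ 0.192  -0.5414  0.191 ] [[ 76.97386803 249.83769161]]
  0.0 12 [ 0.172 -0.508  0.018] [ 0.235 -0.47   0.02 ]
  0.02 48 [ 0.169 -0.512  0.021] [ 0.247 -0.471  0.029]
  0.24 60 [ 0.167 -0.599  0.243] [ 0.221 -0.489  0.26 ]
  0.26 93 [ 0.171 -0.599  0.26 ] [ 0.223 -0.488  0.28 ]
  0.28 198 [ 0.162 -0.614  0.28 ] [ 0.229 -0.469  0.3  ]
  0.3 340 [ 0.16  -0.615  0.3  ] [ 0.228 -0.47   0.32 ]
scene1 [ 0.54028768 -0.38884606  0.00379501] [[221.54174471 307.02030609]]
  0.04 17 [ 0.544 -0.402  0.049] [ 0.553 -0.378  0.06 ]
  0.06 26 [ 0.54  -0.403  0.06 ] [ 0.554 -0.378  0.08 ]
  0.08 66 [ 0.535 -0.42   0.08 ] [ 0.556 -0.355  0.1  ]
  0.1 111 [ 0.534 -0.441  0.1  ] [ 0.559 -0.335  0.12 ]
  0.12 173 [ 0.52  -0.451  0.12 ] [ 0.562 -0.326  0.14 ]
  0.14 68 [ 0.531 -0.441  0.14 ] [ 0.563 -0.34   0.16 ]
  0.16 36 [ 0.537 -0.429  0.161] [ 0.578 -0.373  0.18 ]
  0.18 123 [ 0.536 -0.429  0.18 ] [ 0.579 -0.357  0.2  ]
  0.2 168 [ 0.537 -0.429  0.2  ] [ 0.579 -0.357  0.219]
  0.22 71 [ 0.532 -0.43   0.22 ] [ 0.581 -0.356  0.24 ]
  0.24 157 [ 0.521 -0.43   0.24 ] [ 0.581 -0.357  0.26 ]
  0.26 114 [ 0.533 -0.428  0.26 ] [ 0.583 -0.363  0.28 ]
  0.28 156 [ 0.537 -0.428  0.28 ] [ 0.592 -0.37   0.3  ]
  0.3 106 [ 0.538 -0.431  0.3  ] [ 0.582 -0.381  0.32 ]
time_s: 3.08
eef_pos: [0.5403, -0.3888, 0.0038]
eef_rot: [-0.0, 0.998, 0.065, -0.0]
wrist_force: [0.0, -0.5, 0.5]
opening: -0.001
grasp_force: 0.0
```

View pics/c3.png

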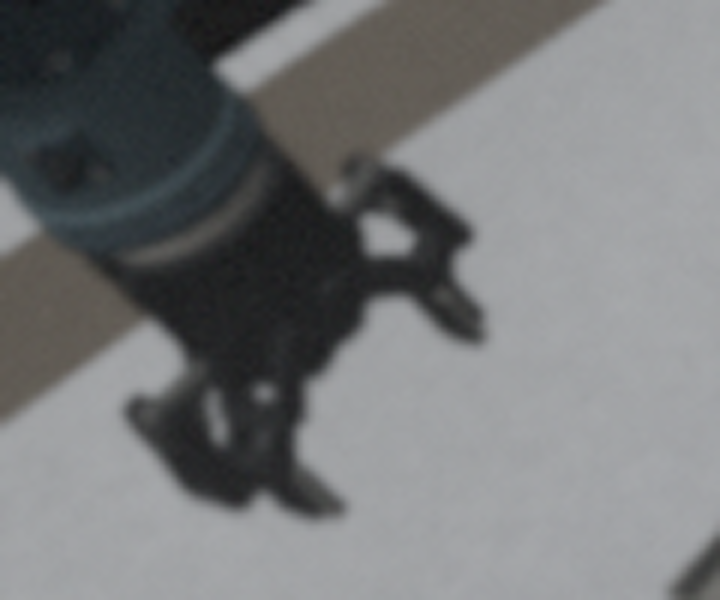

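The same gap shows at the start: fingertips at about 0.24 with a reported TCP of 0.191. So the reported TCP lies about 40 mm beyond the real fingertips. I'll measure the offset by casting rays through the two fingertips.

```bash
python3 - <<'E'
from h import *
# scene0: two open fingertip pixels; each ray crossed with the vertical plane through the TCP along the closing axis
c=np.array([.1921,-.5414,.191]); y=np.array([.334,-.942,0]); x=np.array([.942,.334,0])
o,r=ray("scene",[[56.7,255.5],[80,225.5]])
for off in(0,.011):
    P=o+r*(((c+x*off-o)@x)/(r@x))[:,None]; print("plane x+",off,P.round(4),"along y",((P-c)@y).round(4),"z-tcp",(P[:,2]-c[2]).round(4),"sep",np.linalg.norm(P[0]-P[1]))
# scene1: bottom edge of shut fingers
z=np.load("scene1.npz"); im,d=z["im"],z["d"];P=cloud("scene",d)
k=(np.hypot(P[...,0]-.5403,P[...,1]+.3888)<.03)&(P[...,2]>.018)&(P[...,2]<.075)
v,u=np.nonzero(k); i=np.argsort(-v)[:12]
for j in i: print(u[j],v[j],P[v[j],u[j]].round(3),im[v[j],u[j]])
o,r=ray("scene",[[u[j],v[j]] for j in i]); Q=o+r*((.551-o[0])/r[:,0])[:,None]; print(Q.round(3))
E
```

```text
plane x+ 0 [[ 0.2073 -0.5841  0.2358]
 [ 0.1755 -0.4945  0.2387]] along y [ 0.0453 -0.0497] z-tcp [0.0448 0.0477] sep 0.09515793087751671
plane x+ 0.011 [[ 0.2188 -0.5838  0.2474]
 [ 0.1875 -0.4954  0.2503]] along y [ 0.0489 -0.0449] z-tcp [0.0564 0.0593] sep 0.09381148899659374
217 305 [ 0.548 -0.4    0.052] [107  99  92]
220 305 [ 0.553 -0.395  0.049] [131 124 116]
215 304 [ 0.544 -0.402  0.058] [88 83 77]
216 304 [ 0.548 -0.401  0.061] [79 73 69]
218 304 [ 0.548 -0.396  0.053] [86 82 79]
217 304 [ 0.547 -0.398  0.054] [76 71 68]
219 304 [ 0.552 -0.395  0.056] [97 95 90]
220 304 [ 0.552 -0.393  0.052] [112 107 102]
220 303 [ 0.552 -0.391  0.056] [91 90 87]
221 303 [ 0.552 -0.389  0.05 ] [119 116 113]
219 303 [ 0.552 -0.394  0.06 ] [79 79 77]
218 303 [ 0.551 -0.396  0.064] [72 73 72]
[[ 0.551 -0.401  0.059]
 [ 0.551 -0.394  0.044]
 [ 0.551 -0.405  0.073]
 [ 0.551 -0.402  0.068]
 [ 0.551 -0.397  0.058]
 [ 0.551 -0.4    0.063]
 [ 0.551 -0.395  0.054]
 [ 0.551 -0.392  0.049]
 [ 0.551 -0.391  0.053]
 [ 0.551 -0.388  0.048]
 [ 0.551 -0.394  0.058]
 [ 0.551 -0.396  0.063]]
```

The rays put the real fingertips 40 to 45 mm above the reported TCP. I'll confirm by touching the handle's top (12 mm) gently with the shut fingers.

Converted, 0.024 m / 0.75 = 0.032, 0.022 m / 0.75 = 0.0293.

```bash
python3 -m jog '[0,0,0.016,0,0,0,0,0,0,0.0293,0,0,0,0,0,0,0.032,0,0,0,0,0,0,0.032,0,0,0,0]' | grep -E "pos|force"; python3 -m jog '[0,0,0.0027,0,0,0,0,0,0,0.0053,0,0,0,0,0,0,0.0053,0,0,0,0]'| grep -E "pos|force"
```

```text
eef_pos: [0.5401, -0.3886, -0.0207]
wrist_force: [-0.7, -0.7, -0.0]
grasp_force: 0.0
eef_pos: [0.5402, -0.3888, -0.0243]
wrist_force: [-0.0, 1.1, -1.0]
grasp_force: 0.0
```

Converted, 0.003 m / 0.75 = 0.004, 0.002 m / 0.75 = 0.0027.

```bash
python3 -m jog '[0,0,0.0027,0,0,0,0,0,0,0.004,0,0,0,0,0,0,0.004,0,0,0,0]'| grep -E "pos|force"; python3 go.py .540 -.389 -.04 .131
```

```text
eef_pos: [0.5403, -0.3889, -0.0272]
wrist_force: [-0.6, 0.1, 0.8]
grasp_force: 0.0
t 4.325 d [-0.0003  0.0001  0.0128] rot [ 0.     -0.     -0.0003] f [-0.58  0.12  0.81] p [ 0.5403 -0.3889 -0.0272] q [-0.8   0.63  1.48  0.    1.03  0.64] op -0.001
```

Converted, 0.002 m / 0.75 = 0.0027.

```bash
python3 -m jog '[0,0,0.0027,0,0,0,0,0,0,0.0027,0,0,0,0]'| grep -E "pos|force: \["; python3 -m jog '[0,0,0.0027,0,0,0,0,0,0,0.0027,0,0,0,0]'| grep -E "pos|force: \["
```

```text
eef_pos: [0.5404, -0.389, -0.0274]
wrist_force: [-4.0, 3.9, 11.8]
eef_pos: [0.5404, -0.389, -0.0275]
wrist_force: [-9.4, 8.6, 24.6]
```

Converted, 0.002 m / 0.75 = 0.0027.

```bash
python3 -m jog '[0,0,0.0027,0,0,0,0,0,0,0.0027,0,0,0,0]'| grep -E "pos|force: \["; python3 -m jog '[0,0,0.0027,0,0,0,0,0,0,0.0027,0,0,0,0]'| grep -E "pos|force: \["
```

```text
eef_pos: [0.5404, -0.3891, -0.0276]
wrist_force: [-14.8, 12.0, 37.4]
eef_pos: [0.5405, -0.3891, -0.0277]
wrist_force: [-19.7, 15.8, 49.8]
```

Contact came at reported z = -0.0272 on a 12 mm surface, so real tip height = reported + 39 mm. Backing off, opening, descending to a real 3 mm and gripping.

Converted, -0.02 m / 0.75 = -0.0267, -0.004 m / 0.75 = -0.0053.

```bash
python3 -m jog '[0,0,-0.016,0,0,0,0,0,0,-0.0267,0,0,0,1,0,0,-0.0267,0,0,0,1,0,0,-0.0267,0,0,0,1,0,0,-0.0267,0,0,0,1,0,0,-0.0267,0,0,0,1,0,0,-0.016,0,0,0,1,0,0,-0.0053,0,0,0,1,0,0,0,0,0,0,1]'; python3 go.py .540 -.389 -.036 .131
```

```text
time_s: 6.45
eef_pos: [0.5397, -0.3882, -0.0365]
eef_rot: [-0.001, 0.998, 0.065, -0.001]
wrist_force: [-0.5, -0.0, 0.1]
opening: 1.004
grasp_force: 0.0
t 6.45 d [ 0.0002  0.0008 -0.0005] rot [-0.0013  0.001  -0.0002] f [-0.52 -0.03  0.05] p [ 0.5397 -0.3882 -0.0365] q [-0.8   0.64  1.48  0.    1.02  0.64] op 1.004
```

```bash
python3 -m jog '[0,0,0,0,0,0,0,0,0,0,0,0,0,0,0,0,0,0,0,0,0,0,0,0,0,0,0,0,0,0,0,0,0,0,0,0,0,0,0,0,0,0,0,0,0,0,0,0,0]'; python3 go.py .540 -.389 -.036 .131
```

```text
time_s: 7.32
eef_pos: [0.5406, -0.3892, -0.0347]
eef_rot: [0.0, 0.998, 0.065, 0.0]
wrist_force: [-1.0, 0.5, 5.0]
opening: 0.164
grasp_force: 60.2
t 7.325 d [-0.0005 -0.0003  0.0013] rot [ 0.0008 -0.0005 -0.0002] f [-1.04  0.49  4.98] p [ 0.5406 -0.3892 -0.0347] q [-0.8   0.64  1.48 -0.    1.02  0.64] op 0.164
```

Gripped at opening 0.164 with 60 N. Lifting and turning the jaw towards jack +y before translating.

Converted, -0.23 m / 0.75 = -0.3067, -0.06 m / 0.75 = -0.08, -1.36 rad / 3.1416 = -0.4329.

```bash
python3 -m jog '[0,0,-0.04,0,0,0,0,0,0,-0.08,0,0,-0.0318,0,0,0,-0.12,0,0,-0.0891,0,-0.0133,-0.0267,-0.1333,0,0,-0.1464,0,-0.0267,-0.0667,-0.1333,0,0,-0.2037,0,-0.04,-0.12,-0.1333,0,0,-0.261,0,-0.0533,-0.1733,-0.1333,0,0,-0.3183,0,-0.0667,-0.2267,-0.1333,0,0,-0.3756,0,-0.08,-0.2667,-0.1333,0,0,-0.4329,0,-0.08,-0.3067,-0.1333,0,0,-0.4329,0]'; python3 go.py .5048 -.0317 .06 1.490
```

```text
time_s: 8.57
eef_pos: [0.4488, -0.1666, 0.0634]
eef_rot: [-0.002, 0.734, 0.679, -0.0]
wrist_force: [0.4, 0.1, -4.5]
opening: 0.158
grasp_force: 59.4
t 8.575 d [0.1388 0.0453 0.0036] rot [-0.0027 -0.0018  0.0025] f [ 0.38  0.05 -4.53] p [ 0.4488 -0.1666  0.0634] q [-0.6   0.13  1.95  0.    1.06 -0.53] op 0.158
```

Converted, 0.139 m / 0.75 = 0.1853, 0.1 m / 0.75 = 0.1333, 0.002 rad / 3.1416 = 0.0006.

```bash
python3 -m jog '[0.0667,0.0213,0.0013,0,0,0,0,0.1333,0.0427,0.0027,0,0,0,0,0.1853,0.06,0.004,0,0,0.0006,0,0.1853,0.06,0.004,0,0,0.0006,0,0.1853,0.06,0.004,0,0,0.0006,0]' >/dev/null; python3 go.py .5048 -.0317 .06 1.490; python3 - <<'E'
from meas import *
from bench import get_obs
for n in("top","scene"):
    im,d=optics.camera(n); np.savez(n+"2.npz",im=im,d=d)
    c=get_obs()["eef_pos"]; j=c+[.0813*.081,.0813*.9967,.0]
    print(n,proj(n,[c+[0,0,.047],j+[0,0,.047]]))
a=np.load("top2.npz")["im"][150:290,250:420]; b=np.load("scene2.npz")["im"][140:280,230:400]
cv2.imwrite("pics/c4.png",np.hstack([cv2.resize(a,(400,329),interpolation=2),cv2.resize(b,(400,329),interpolation=2)]))
E
```

```text
t 9.2 d [ 0.0016 -0.001   0.0008] rot [-0.0022 -0.0002 -0.0003] f [ 0.43  0.29 -3.77] p [ 0.5056 -0.0334  0.0608] q [-0.3   0.2   1.88 -0.    1.07 -0.22] op 0.165
top [[358.29532484 222.46619473]
 [331.54242971 220.00379655]]
scene [[286.05467757 203.39991779]
 [303.02276664 188.80511246]]
```

View pics/c4.png

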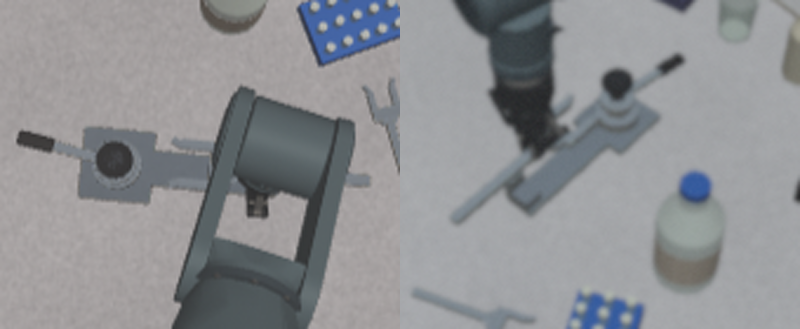

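The spanner is held level. In the top view its prongs are at about u 323-339, v 210 and 228, and the tail shows at (402,227). I'll measure the prongs and tail against the jack axis using a depth mask.

```bash
python3 - <<'E'
from meas import *
z=np.load("top2.npz"); im,d=z["im"],z["d"]; P=cloud("top",d); n="top"
st=np.array([.5195,.149]); y=np.array([.081,.9967]); x=np.array([.9967,-.081])
hs=steel(im)>0
k=hs&(P[...,2]>.085)&(P[...,2]<.13)
def loc(pix,zz): q=onplane(n,pix,zz)[:,:2]-st; return np.c_[q@x,q@y]*1000
kk=k.copy(); kk[:,:316]=0; kk[:,345:]=0;kk[:200]=0;kk[240:]=0
L=loc(pix(kk),.1075)
print("z",np.median(P[kk][:,2]),len(L))
for yy in range(-84,-40,4):
    for s in(-1,1):
        q=L[(L[:,1]>=yy)&(L[:,1]<yy+4)&(L[:,0]*s>0),0]
        if len(q): print(yy,s,np.round([q.min(),q.max()],1),len(q),end=" | ")
    print()
kk=k.copy(); kk[:,:392]=0; kk[:,415:]=0; kk[:215]=0;kk[240:]=0
L=loc(pix(kk),.1075); print("tail z",np.median(P[kk][:,2]),len(L)); 
for yy in range(-350,-280,5):
    q=L[(L[:,1]>=yy)&(L[:,1]<yy+5),0]
    if len(q): print(yy,np.round([q.min(),q.max(),q.mean()],1),len(q))
o=get_obs()["eef_pos"]; q=o[:2]-st; print("tcp local",q@x,q@y,o)
D=loc(pix(largest(dark(im),(285,205,315,232))),.098); print("disc",(D.max(0)+D.min(0))/2,D.mean(0),np.ptp(D,axis=0))
E
```

```text
z 0.10706103641893061 126
-84 -1 [-28.  -18.9] 4 | -84 1 [23.9 30. ] 3 | 
-80 -1 [-25.2 -22.2] 2 | -80 1 [26.7 32.7] 5 | 
-76 -1 [-28.5 -22.5] 4 | -76 1 [29.1 29.1] 1 | 








tail z 0.10612249055778111 41
-330 [-2.2  6.9  2.9] 7
-325 [0.3 6.3 3.3] 3
-320 [-3.3  6.   1.4] 8
-315 [-3.9  8.5  1.2] 8
-310 [-1.1  8.2  4.5] 6
-305 [-1.7  7.7  3. ] 8
-300 [-2. -2. -2.] 1
tcp local 0.0013993799677447238 -0.18380671738647578 [ 0.50600604 -0.03431866  0.06126503]
disc [ 0.38528624 -1.12310308] [ 0.16883263 -0.39040102] [46.99602964 46.39513214]
```

Prong tips sit at y = -72 mm, as predicted. The prongs and tail are both about +2 mm in x, so yaw is good. Shifting x by -2 mm, advancing 22 mm and lowering to a bottom height of 34 mm.

The manual's scale: shifts go in shares of 0.75 m and turns go in shares of 180 degrees. Converting my numbers, 0.061 m / 0.75 = 0.0813, 0.022 m / 0.75 = 0.0293.

```bash
python3 -m jog '[0.0133,-0.0027,0,0,0,0,0,0.0293,-0.0027,0.0267,0,0,0,0,0.0293,-0.0027,0.06,0,0,0,0,0.0293,-0.0027,0.0813,0,0,0,0,0.0293,-0.0027,0.0813,0,0,0,0,0.0293,-0.0027,0.0813,0,0,0,0]'; cat > look.py <<'E'
import sys
from meas import *
zt=float(sys.argv[1]); n="top"
im,d=optics.camera(n); np.savez("last.npz",im=im,d=d); P=cloud(n,d)
st=np.array([.5195,.149]); y=np.array([.081,.9967]); x=np.array([.9967,-.081])
def loc(pix,zz): q=onplane(n,pix,zz)[:,:2]-st; return np.c_[q@x,q@y]*1000
V,U=np.mgrid[195:245,285:420]; px=np.c_[U.ravel(),V.ravel()]
L=loc(px,zt); ok=(steel(im)[195:245,285:420].ravel()>0); zz=P[195:245,285:420,2].ravel()
k=ok&(zz>zt-.016)&(zz<zt+.012)
for yy in list(range(-80,0,4))+list(range(-330,-150,10)):
    w=4 if yy>-100 else 10
    r=[]
    for s in((-1,1) if yy>-100 else (0,)):
        m=k&(L[:,1]>=yy)&(L[:,1]<yy+w)&((L[:,0]*s>0) if s else (abs(L[:,0])<22)); q=L[m,0]
        if len(q)>1: r.append((np.round([q.min(),q.max(),q.mean()],1).tolist(),len(q),round(float(np.median(zz[m])),3)))
    if r: print(yy,*r)
o=get_obs(); q=o["eef_pos"][:2]-st; print("tcp local",(q@x).round(4),(q@y).round(4),o["eef_pos"].round(4),o["wrist_force"].round(1))
cv2.imwrite("pics/last.png",cv2.resize(im[190:245,270:380],(800,400),interpolation=2))
E
python3 look.py .046
```

```text
time_s: 10.05
eef_pos: [0.5072, -0.0119, 0.0015]
eef_rot: [0.0, 0.736, 0.677, 0.0]
wrist_force: [-0.4, -0.6, -3.7]
opening: 0.161
grasp_force: 59.5
-80 ([-25.2, -18.6, -22.6], 4, 0.047) ([22.7, 32.2, 27.5], 4, 0.048)
-76 ([-25.4, -18.9, -21.6], 5, 0.046) ([22.4, 31.9, 27.2], 4, 0.049)
-72 ([-25.7, -19.5, -22.6], 3, 0.041) ([21.8, 31.6, 25.7], 6, 0.046)
-68 ([-26.0, -19.7, -22.9], 3, 0.048) ([21.6, 31.4, 27.5], 6, 0.049)
-64 ([-23.5, -16.9, -20.9], 4, 0.046) ([24.4, 30.8, 27.6], 2, 0.048)
-60 ([-26.9, -20.3, -22.9], 4, 0.049) ([27.3, 33.6, 30.5], 3, 0.049)
-56 ([-27.2, -24.0, -25.6], 2, 0.046) ([27.0, 33.4, 30.2], 3, 0.049)
-32 ([5.7, 8.6, 7.1], 2, 0.031)
-28 ([-16.9, -14.1, -15.5], 2, 0.032) ([14.6, 18.1, 16.8], 3, 0.032)
-24 ([-14.4, -7.8, -11.1], 2, 0.057) ([1.7, 23.8, 13.5], 4, 0.044)
-20 ([-27.2, -17.8, -22.5], 2, 0.043) ([17.2, 23.5, 20.4], 3, 0.053)
-16 ([-30.9, -24.4, -26.9], 4, 0.034)
-8 ([-31.5, -25.2, -28.4], 2, 0.045)
-4 ([-25.8, -22.4, -24.1], 2, 0.056)
-310 ([-4.3, 5.7, 1.9], 9, 0.048)
-300 ([-4.6, 8.0, 2.4], 13, 0.048)
-290 ([-3.2, 7.2, 2.3], 12, 0.049)
-280 ([-4.1, 6.3, 1.5], 14, 0.048)
tcp local 0.0011 -0.1614 [ 0.5075 -0.0119  0.0017] [-0.1  0.5 -3.8]
```

Converted, 0.01 m / 0.75 = 0.0133, 0.002 m / 0.75 = 0.0027.

```bash
python3 -m jog '[0.0067,-0.0029,0.0027,0,0,0,0,0.0133,-0.0029,0.0027,0,0,0,0,0.0133,-0.0029,0.0027,0,0,0,0,0.0133,-0.0029,0.0027,0,0,0,0]'|grep -E "pos|force: \["; python3 look.py .046; python3 - <<'E'
from meas import *
# mid-row of the two prongs by sub-pixel edges: average intensity columns 
im=np.load("last.npz")["im"]; print(cv2.cvtColor(im,cv2.COLOR_BGR2GRAY)[203:236,316:332:3].T)
E
```

```text
eef_pos: [0.5053, -0.0013, -0.0011]
wrist_force: [-0.1, 0.7, -4.3]
-80 ([-28.3, -21.7, -25.6], 5, 0.046) ([19.6, 29.1, 24.3], 4, 0.046)
-76 ([-28.6, -22.0, -24.6], 4, 0.042) ([19.0, 28.8, 23.0], 5, 0.043)
-72 ([-28.9, -22.6, -25.7], 3, 0.046) ([18.7, 28.5, 23.6], 6, 0.044)
-68 ([-29.2, -19.7, -24.5], 4, 0.046) ([18.4, 28.2, 24.1], 5, 0.044)
-64 ([-29.7, -20.0, -25.5], 7, 0.045) ([18.1, 27.6, 22.8], 4, 0.045)
-60 ([-30.0, -20.3, -24.3], 5, 0.045) ([17.5, 30.5, 23.0], 6, 0.043)
-56 ([-27.2, -20.9, -24.0], 3, 0.045) ([17.2, 30.2, 23.7], 8, 0.045)
-52 ([-30.9, -21.2, -26.0], 4, 0.047) ([20.1, 29.6, 24.9], 4, 0.046)
-48 ([-34.3, -24.6, -28.5], 6, 0.046) ([23.0, 29.3, 26.1], 3, 0.05)
-44 ([-31.5, -28.3, -29.9], 2, 0.045) ([22.7, 29.0, 25.9], 3, 0.04)
-36 ([-3.7, -0.6, -2.2], 2, 0.032)
-28 ([-20.4, -1.2, -13.1], 4, 0.033) ([11.4, 20.9, 15.5], 4, 0.031)
-24 ([-17.5, -8.1, -12.8], 4, 0.055) ([1.7, 23.8, 12.7], 2, 0.043)
-20 ([-30.6, -17.8, -25.3], 3, 0.032)
-16 ([-27.8, -18.4, -23.5], 3, 0.032)
-12 ([26.1, 29.3, 27.7], 2, 0.032)
-8 ([-34.9, -31.5, -33.7], 3, 0.032)
-4 ([-32.1, -28.7, -29.9], 
[... 377 characters left out ...]
6 167 164 162]
 [159 162 165 165 163 164 163 156 139 129 128 118 102 109 109 110 110 110
  110 110 110 109 110 112 122 129 128 129 146 167 168 169 166]
 [160 160 164 164 162 160 160 158 147 130 129 123 108 104 110 109 109 109
  110 109 108 109 110 112 120 129 128 122 130 162 164 163 162]
 [161 162 163 162 162 162 163 161 151 129 129 126 120 106 110 110 110 110
  111 110 110 109 110 111 118 130 122 104 104  90  85  93  95]
 [161 163 163 162 160 150 118  78  75  62  62  67  71  75  74  71  73  75
   84  91  93  92  92  92  93  93  93  92  92  93  92  93  93]
 [ 72  82  89  91  81  80  90  93  93  93  93  93  93  93  93  93  93  93
   93  92  93  92  92  93  92  92  93  92  93  92  93  92  93]]
```

View pics/last.png

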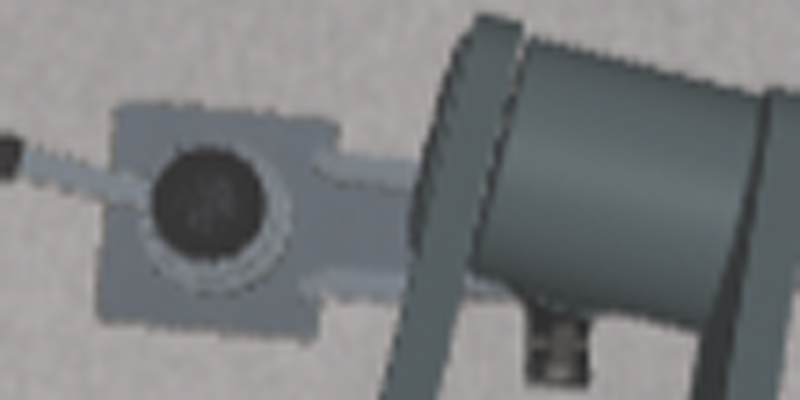

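```bash
python3 - <<'E'
from meas import *
im=np.load("last.npz")["im"]; g=cv2.cvtColor(im,cv2.COLOR_BGR2GRAY).astype(float)
st=np.array([.5195,.149]); y=np.array([.081,.9967]); x=np.array([.9967,-.081])
def cross(p,i0,i1,th):
    for i in range(i0,i1):
        if (p[i]-th)*(p[i+1]-th)<=0 and p[i]!=p[i+1]: return i+(p[i]-th)/(p[i]-p[i+1])
for c in range(315,325):
    p=g[:,c]; e=[cross(p,207,214,145),cross(p,212,217,119),cross(p,223,230,119),cross(p,228,234,147)]
    if None in e: continue
    q=onplane("top",[[c,v] for v in e],.0456)[:,:2]-st; X=q@x*1000
    print(c,(q@y)[0].round(4),X.round(1),"mid outer",((X[0]+X[3])/2).round(2),"inner",((X[1]+X[2])/2).round(2),"w",(X[0]-X[3]).round(1),(X[1]-X[2]).round(1))
# jack base sides (z=.012) and arm on the same columns
for c in range(286,312,3):
    p=g[:,c]; e=[cross(p,198,210,140),cross(p,228,240,140)]
    if None in e: continue
    q=onplane("top",[[c,v] for v in e],.012)[:,:2]-st; X=q@x*1000; print("base",c,(q@y).round(3),X.round(1),X.mean().round(2))
E
```

```text
317 -0.0549 [ 31.6  21.1 -18.6 -34.3] mid outer -1.36 inner 1.24 w 66.0 39.6
318 -0.0581 [ 32.1  20.8 -18.4 -33.5] mid outer -0.72 inner 1.17 w 65.6 39.2
319 -0.0613 [ 31.9  21.6 -18.8 -32.4] mid outer -0.25 inner 1.42 w 64.4 40.4
320 -0.0644 [ 31.9  20.8 -18.4 -32.3] mid outer -0.18 inner 1.21 w 64.2 39.2
321 -0.0677 [ 30.9  21.  -18.7 -33.3] mid outer -1.23 inner 1.14 w 64.2 39.8
322 -0.0709 [ 31.3  21.3 -18.5 -33.1] mid outer -0.89 inner 1.44 w 64.4 39.8
323 -0.074 [ 32.   19.7 -18.2 -33.9] mid outer -0.97 inner 0.74 w 65.9 37.9
324 -0.0772 [ 31.4  19.6 -18.5 -33.6] mid outer -1.11 inner 0.53 w 65.0 38.1
base 286 [0.048 0.038] [ 48.  -50.8] -1.41
base 289 [0.038 0.028] [ 50.2 -49.9] 0.12
base 292 [0.029 0.018] [ 51.5 -50.8] 0.37
base 295 [0.019 0.009] [ 51.5 -51.5] -0.0
base 298 [ 0.009 -0.001] [ 49.4 -50.7] -0.62
base 301 [-0.001 -0.011] [ 50.3 -51.8] -0.75
base 304 [-0.01 -0.02] [ 51.4 -51.4] -0.02
base 307 [-0.02 -0.03] [ 52.  -51.2] 0.38
base 310 [-0.03 -0.04] [ 49.8 -50.2] -0.18
```

Outer and inner prong edges put the spanner's mid line within about 0.5 mm of the stud axis. Sliding on, watching the forces.

Converted, 0.022 m / 0.75 = 0.0293, 0.016 m / 0.75 = 0.0213.

```bash
python3 -m jog '[0.0107,0,0,0,0,0,0,0.0213,0,0,0,0,0,0,0.0293,0,0,0,0,0,0,0.0293,0,0,0,0,0,0]'|grep -E "pos|force: \["; python3 -m jog '[0.0067,0,0,0,0,0,0,0.0133,0,0,0,0,0,0,0.0133,0,0,0,0,0,0]'|grep -E "pos|force: \["; python3 go.py .5195 .149 0 1.49
```

```text
eef_pos: [0.5069, 0.0212, -0.0013]
wrist_force: [0.5, 1.0, -5.2]
eef_pos: [0.5078, 0.0308, -0.0012]
wrist_force: [-0.2, -0.9, -3.6]
t 11.525 d [ 0.1187  0.002  -0.0012] rot [-0.     -0.0001 -0.0008] f [-0.25 -0.91 -3.65] p [ 0.5078  0.0308 -0.0012] q [-0.17  0.31  1.9   0.    0.94 -0.09] op 0.163
```

Converted, 0.01 m / 0.75 = 0.0133, 0.005 m / 0.75 = 0.0067.

```bash
python3 -m jog '[0.0067,0,0,0,0,0,0,0.0133,0,0,0,0,0,0,0.0133,0,0,0,0,0,0]'|grep -E "pos|force: \["; python3 -m jog '[0.0067,0,0,0,0,0,0,0.0133,0,0,0,0,0,0,0.0133,0,0,0,0,0,0]'|grep -E "pos|force: \[";python3 -m jog '[0.0067,0,0,0,0,0,0,0.0133,0,0,0,0,0,0,0.0133,0,0,0,0,0,0]'|grep -E "pos|force: \[";  python3 go.py .5195 .149 0 1.49
```

```text
eef_pos: [0.5086, 0.0409, -0.0012]
wrist_force: [-0.4, -0.6, -4.0]
eef_pos: [0.5094, 0.0508, -0.0012]
wrist_force: [-0.1, -1.0, -4.0]
eef_pos: [0.5102, 0.0608, -0.0012]
wrist_force: [0.2, -0.3, -4.3]
t 12.65 d [ 0.0887  0.0021 -0.0012] rot [-0.0001 -0.0001 -0.0007] f [ 0.16 -0.28 -4.32] p [ 0.5102  0.0608 -0.0012] q [-0.11  0.31  1.89  0.    0.94 -0.03] op 0.163
```

```bash
python3 -m jog '[0.004,0,0,0,0,0,0,0.0067,0,0,0,0,0,0,0.0067,0,0,0,0,0,0]'|grep -E "pos|force: \["; python3 -m jog '[0.0013,0,0,0,0,0,0,0.0027,0,0,0,0,0,0]'|grep -E "pos|force: \[";python3 -m jog '[0.0013,0,0,0,0,0,0,0.0013,0,0,0,0,0,0]'|grep -E "pos|force: \["
```

```text
eef_pos: [0.5107, 0.0655, -0.0012]
wrist_force: [0.5, 0.1, -4.0]
eef_pos: [0.5109, 0.0673, -0.0012]
wrist_force: [-0.1, 0.6, -4.3]
eef_pos: [0.5109, 0.0684, -0.0012]
wrist_force: [0.9, -0.2, -4.5]
```

Converted, 0.001 m / 0.75 = 0.0013.

```bash
python3 -m jog '[0.0013,0,0,0,0,0,0,0.0013,0,0,0,0,0,0]'|grep -E "pos|force: \["; python3 -m jog '[0.0013,0,0,0,0,0,0,0.0013,0,0,0,0,0,0]'|grep -E "pos|force: \["
```

```text
eef_pos: [0.511, 0.0692, -0.0012]
wrist_force: [0.7, -0.4, -4.0]
eef_pos: [0.5111, 0.0694, -0.0012]
wrist_force: [0.1, -6.2, -4.1]
```

Throat contact came with the jaw at +1.3 mm, against 1.2 mm expected, so it's home. Backing off slightly and lowering onto the flange and rest.

Converted, 0.003 m / 0.75 = 0.004, -0.0015 m / 0.75 = -0.002.

```bash
python3 -m jog '[-0.002,0,0,0,0,0,0,-0.002,0,0.0027,0,0,0,0,-0.002,0,0.004,0,0,0,0,-0.002,0,0.004,0,0,0,0]'|grep -E "pos|force: \["; python3 -m jog '[0,0,0.0007,0,0,0,0,0,0,0.0013,0,0,0,0]'|grep -E "pos|force: \["
```

```text
eef_pos: [0.5108, 0.069, -0.0044]
wrist_force: [-0.2, -0.1, -4.8]
eef_pos: [0.511, 0.069, -0.0047]
wrist_force: [-4.2, 1.3, 6.5]
```

Converted, -0.18 m / 0.75 = -0.24, -0.13 m / 0.75 = -0.1733.

```bash
python3 -m jog '[0,0,-0.0013,0,0,0,0.4,0,0,-0.0013,0,0,0,0.4,0,0,-0.0013,0,0,0,0.4,0,0,-0.0267,0,0,0,0.5,0,0,-0.08,0,0,0,0.5,-0.0267,0,-0.1467,0,0,0,0.3,-0.08,-0.04,-0.16,0,0,0,0,-0.1333,-0.1067,-0.16,0,0,0,0,-0.16,-0.1733,-0.16,0,0,0,0,-0.16,-0.24,-0.16,0,0,0,0]'; python3 - <<'E'
from meas import *
im,d=optics.camera("top"); np.savez("last.npz",im=im,d=d)
im2,d2=optics.camera("scene"); np.savez("last2.npz",im=im2,d=d2)
a=im[185:260,245:400]; b=im2[155:235,265:375]
cv2.imwrite("pics/rel.png",np.vstack([cv2.resize(a,(620,300),interpolation=2),cv2.resize(b,(620,300)[:1]+(290,),interpolation=2)]))
E
```

```text
time_s: 16.02
eef_pos: [0.3204, -0.0369, 0.1148]
eef_rot: [0.0, 0.736, 0.677, -0.0]
wrist_force: [0.3, -0.5, 0.7]
opening: -0.0
grasp_force: 0.0
```

View pics/rel.png

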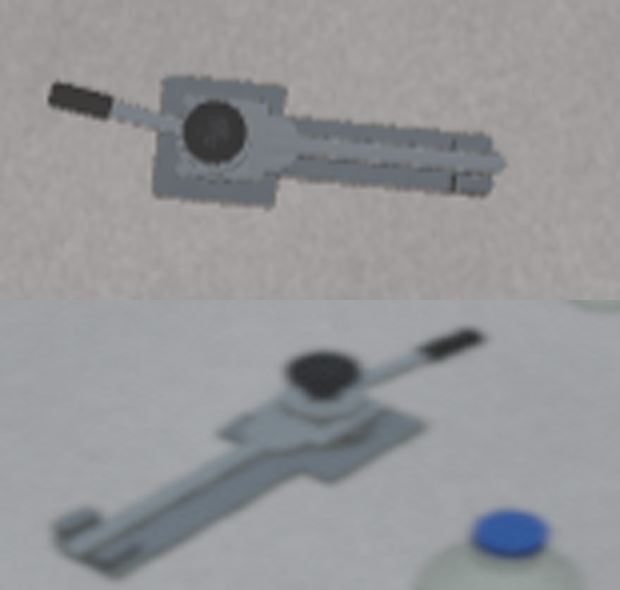

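The spanner is seated: its head is under the wrench and its handle lies on the rest beside the lug, and the wrench hasn't moved. The black grip is still at (265,210), about 76° world and 110 mm from the stud. Moving the shut fingers behind the grip's counter-clockwise side.

```bash
python3 - <<'E'
from meas import *
im=np.load("last.npz")["im"]; st=np.array([.5195,.149])
G=onplane("top",pix(largest(dark(im),(250,200,283,222))),.063)[:,:2]; r=cv2.minAreaRect((G*1000).astype(np.float32)); g=(G.mean(0)+np.array(r[0])/1000)/2-st; print(r,"r",np.hypot(*g),"ang",np.degrees(np.arctan2(g[1],g[0])))
E
python3 go.py .5118 .2642 .08 2.9
```

```text
((545.88623046875, 255.18240356445312), (47.842655181884766, 18.222700119018555), 76.558837890625) r 0.10948799754017502 ang 76.10696943667395
t 16.125 d [0.3144 0.1684 0.0336] rot [-9.0000e-04 -9.0000e-04 -1.4128e+00] f [ 0.12  0.49 -0.12] p [ 0.3178 -0.035   0.1138] q [-0.49 -0.38  2.28 -0.    1.24 -0.4 ] op 0.006
```

Converted, 0.314 m / 0.75 = 0.4187, 0.28 m / 0.75 = 0.3733, -1.41 rad / 3.1416 = -0.4488.

```bash
python3 -m jog '[0.0533,0.0267,0,0,0,-0.0509,0,0.1067,0.0533,0,0,0,-0.1019,0,0.16,0.08,0,0,0,-0.1528,0,0.2133,0.1067,0,0,0,-0.2037,0,0.2667,0.1333,0,0,0,-0.2546,0,0.32,0.1667,0.0133,0,0,-0.3056,0,0.3733,0.2,0.0267,0,0,-0.3565,0,0.4187,0.224,0.044,0,0,-0.4074,0,0.4187,0.224,0.044,0,0,-0.4488,0,0.4187,0.224,0.044,0,0,-0.4488,0]'|grep -E "pos|force: \["; python3 go.py .5118 .2642 .008 2.9
```

```text
eef_pos: [0.515, 0.2638, 0.081]
wrist_force: [-0.4, -0.1, 0.8]
t 17.375 d [ 0.0031 -0.0003  0.073 ] rot [-0.0004 -0.0007 -0.0016] f [-0.43 -0.13  0.75] p [0.515  0.2638 0.081 ] q [ 0.27  0.31  1.69  0.    1.14 -1.06] op 0.004
```

Converted, 0.073 m / 0.75 = 0.0973, 0.06 m / 0.75 = 0.08.

```bash
python3 -m jog '[0.004,0,0.04,0,0,0,0,0.004,0,0.08,0,0,0,0,0.004,0,0.0973,0,0,0,0,0.004,0,0.0973,0,0,0,0]'|grep -E "pos|force: \["; python3 -m jog '[-0.0053,0,0,0,0,0,0,-0.0107,0,0,0,0,0,0,-0.0107,0,0,0,0,0,0]'|grep -E "pos|force: \["; python3 go.py .5118 .2642 .008 2.9
```

```text
eef_pos: [0.5116, 0.2636, 0.0083]
wrist_force: [-0.3, 0.8, 0.7]
eef_pos: [0.5209, 0.262, 0.0097]
wrist_force: [-0.4, -0.3, -1.0]
t 18.25 d [ 0.0093 -0.0001  0.0017] rot [ 0.0009  0.0016 -0.0017] f [-0.42 -0.3  -1.01] p [0.5209 0.262  0.0097] q [ 0.26  0.42  1.71 -0.    1.01 -1.06] op 0.003
```

```bash
cat > arc.py <<'E'
import sys, numpy as np
from scipy.spatial.transform import Rotation as R
from bench import get_obs
st=np.array([.5195,.149]); o=get_obs(); p=o["eef_pos"]; c=R.from_quat(o["eef_rot"],scalar_first=True)
X=c.apply([1,0,0]); yaw=np.arctan2(X[1],X[0]); q=p[:2]-st
th=yaw-np.pi/2; w=np.array([np.cos(th),np.sin(th)]); k=np.array([w[1],-w[0]])
f=o["wrist_force"]; print("t",o["time_s"],"yaw-90",np.degrees(th).round(1),"r",(q@w).round(4),"behind",(q@k).round(4),"push N",(-f[:2]@k).round(2),"f",f.round(1))
off=float(sys.argv[1])
for a in map(float,sys.argv[2:]):
    t=np.radians(a); w=np.array([np.cos(t),np.sin(t)]); k=np.array([w[1],-w[0]])
    g=st+.110*w+off*k; d=c.inv().apply([g[0]-p[0],g[1]-p[1],0]); print(a,"dx,dy",d[:2].round(4),"rz",round(th-t,3))
E
python3 arc.py -.021 76 74 72 70 68 66 64 62
```

```text
t 18.25 yaw-90 76.1 r 0.11 behind -0.0259 push N 0.33 f [-0.4 -0.3 -1. ]
76.0 dx,dy [-0.005  0.   ] rz 0.001
74.0 dx,dy [-0.0089  0.0007] rz 0.036
72.0 dx,dy [-0.0127  0.0012] rz 0.071
70.0 dx,dy [-0.0166  0.0016] rz 0.106
68.0 dx,dy [-0.0205  0.0019] rz 0.141
66.0 dx,dy [-0.0244  0.002 ] rz 0.176
64.0 dx,dy [-0.0283  0.002 ] rz 0.21
62.0 dx,dy [-0.0322  0.0018] rz 0.245
```

Converted, -0.009 m / 0.75 = -0.012, -0.007 m / 0.75 = -0.0093, 0.036 rad / 3.1416 = 0.0115.

```bash
python3 -m jog '[-0.004,0,0,0,0,0,0,-0.0067,0,0,0,0,0,0,-0.0093,0.0005,0,0,0,0.0064,0,-0.012,0.0009,0,0,0,0.0115,0]'|grep -E "pos|force: \["; python3 arc.py -.021 72 70 68 66 64 62
```

```text
eef_pos: [0.5286, 0.2606, 0.0087]
wrist_force: [-0.9, 0.5, 1.4]
t 18.75 yaw-90 74.0 r 0.1097 behind -0.0221 push N 1.0 f [-0.9  0.5  1.4]
72.0 dx,dy [-0.0049  0.0009] rz 0.034
70.0 dx,dy [-0.0087  0.0015] rz 0.069
68.0 dx,dy [-0.0126  0.0019] rz 0.104
66.0 dx,dy [-0.0165  0.0021] rz 0.139
64.0 dx,dy [-0.0204  0.0022] rz 0.174
62.0 dx,dy [-0.0243  0.0022] rz 0.209
```

Converted, -0.0087 m / 0.75 = -0.0116, -0.005 m / 0.75 = -0.0067, 0.069 rad / 3.1416 = 0.022.

```bash
python3 -m jog '[-0.0033,0.0007,0,0,0,0.0054,0,-0.0067,0.0012,0,0,0,0.0108,0,-0.0116,0.002,0,0,0,0.022,0,-0.0116,0.002,0,0,0,0.022,0]'|grep -E "pos|force: \["; python3 arc.py -.021 68 66 64 62 60 58
```

```text
eef_pos: [0.5372, 0.2594, 0.0086]
wrist_force: [-1.6, 0.1, -0.6]
t 19.25 yaw-90 70.0 r 0.1098 behind -0.021 push N 1.56 f [-1.6  0.1 -0.6]
68.0 dx,dy [-0.0039  0.0009] rz 0.035
66.0 dx,dy [-0.0078  0.0014] rz 0.07
64.0 dx,dy [-0.0117  0.0018] rz 0.105
62.0 dx,dy [-0.0156  0.0021] rz 0.14
60.0 dx,dy [-0.0195  0.0022] rz 0.175
58.0 dx,dy [-0.0234  0.0022] rz 0.21
```

Converted, -0.0117 m / 0.75 = -0.0156, -0.0098 m / 0.75 = -0.0131, 0.105 rad / 3.1416 = 0.0334.

```bash
python3 -m jog '[-0.0027,0.0007,0,0,0,0.0057,0,-0.0053,0.0012,0,0,0,0.0111,0,-0.008,0.0016,0,0,0,0.0169,0,-0.0104,0.0019,0,0,0,0.0223,0,-0.0131,0.0021,0,0,0,0.028,0,-0.0156,0.0024,0,0,0,0.0334,0]'|grep -E "pos|force: \["; python3 arc.py -.021 63 62 61 60 59 58 
```

```text
eef_pos: [0.5492, 0.2572, 0.0088]
wrist_force: [-3.8, -0.1, -0.2]
t 20.0 yaw-90 64.0 r 0.1103 behind -0.0208 push N 3.38 f [-3.8 -0.1 -0.2]
63.0 dx,dy [-0.0017  0.0001] rz 0.017
62.0 dx,dy [-0.0036  0.0004] rz 0.035
61.0 dx,dy [-0.0056  0.0007] rz 0.052
60.0 dx,dy [-0.0075  0.0009] rz 0.07
59.0 dx,dy [-0.0095  0.0011] rz 0.087
58.0 dx,dy [-0.0114  0.0013] rz 0.105
```

Converted, -0.0056 m / 0.75 = -0.0075, -0.0036 m / 0.75 = -0.0048, 0.052 rad / 3.1416 = 0.0166.

```bash
python3 -m jog '[-0.0023,0.0003,0,0,0,0.0054,0,-0.0048,0.0005,0,0,0,0.0111,0,-0.0075,0.0009,0,0,0,0.0166,0,-0.0075,0.0009,0,0,0,0.0166,0]'>/dev/null; python3 arc.py -.021 60 59 58; python3 -m jog '[-0.0025,0.0004,0,0,0,0.0054,0,-0.0051,0.0008,0,0,0,0.0111,0,-0.0051,0.0008,0,0,0,0.0111,0]'>/dev/null; python3 arc.py -.021 58 57 56 55 54 53
```

```text
t 20.5 yaw-90 61.1 r 0.1102 behind -0.0207 push N 2.21 f [-2.2  0.5 -0.1]
60.0 dx,dy [-0.0017  0.0002] rz 0.018
59.0 dx,dy [-0.0037  0.0005] rz 0.036
58.0 dx,dy [-0.0056  0.0008] rz 0.053
t 20.875 yaw-90 59.0 r 0.11 behind -0.0208 push N 2.46 f [-2.3  0.9  0.5]
58.0 dx,dy [-0.0018  0.0003] rz 0.018
57.0 dx,dy [-0.0038  0.0006] rz 0.036
56.0 dx,dy [-0.0057  0.0009] rz 0.053
55.0 dx,dy [-0.0076  0.0012] rz 0.071
54.0 dx,dy [-0.0096  0.0014] rz 0.088
53.0 dx,dy [-0.0115  0.0016] rz 0.106
```

Converted, -0.0038 m / 0.75 = -0.0051, -0.0018 m / 0.75 = -0.0024, 0.035 rad / 3.1416 = 0.0111.

```bash
python3 -m jog '[-0.0024,0.0004,0,0,0,0.0057,0,-0.0051,0.0008,0,0,0,0.0111,0,-0.0051,0.0008,0,0,0,0.0111,0]'>/dev/null; python3 arc.py -.021 56 55 ; python3 -m jog '[-0.0025,0.0004,0,0,0,0.0054,0,-0.0051,0.0008,0,0,0,0.0111,0,-0.0051,0.0008,0,0,0,0.0111,0]'>/dev/null; python3 arc.py -.021 54 53 52 51 50
```

```text
t 21.25 yaw-90 57.0 r 0.11 behind -0.0208 push N 1.83 f [-1.8  0.6  0.7]
56.0 dx,dy [-0.0018  0.0004] rz 0.018
55.0 dx,dy [-0.0038  0.0007] rz 0.036
t 21.625 yaw-90 55.0 r 0.1099 behind -0.0209 push N 2.26 f [-1.7  1.5 -0.2]
54.0 dx,dy [-0.0019  0.0004] rz 0.018
53.0 dx,dy [-0.0038  0.0007] rz 0.036
52.0 dx,dy [-0.0058  0.001 ] rz 0.053
51.0 dx,dy [-0.0077  0.0013] rz 0.07
50.0 dx,dy [-0.0096  0.0015] rz 0.088
```

Converted, -0.0038 m / 0.75 = -0.0051, -0.0019 m / 0.75 = -0.0025, 0.035 rad / 3.1416 = 0.0111.

```bash
python3 -m jog '[-0.0025,0.0005,0,0,0,0.0057,0,-0.0051,0.0009,0,0,0,0.0111,0]'>/dev/null; python3 arc.py -.021 52 51 ; python3 -m jog '[-0.0025,0.0004,0,0,0,0.0054,0,-0.0051,0.0008,0,0,0,0.0111,0]'>/dev/null; python3 arc.py -.021 50 49 48;python3 -m jog '[-0.0025,0.0004,0,0,0,0.0054,0,-0.0051,0.0008,0,0,0,0.0111,0]'>/dev/null; python3 arc.py -.021 48 47 46 45
```

```text
t 21.875 yaw-90 53.0 r 0.1099 behind -0.0212 push N 2.44 f [-2.7  0.5  0. ]
52.0 dx,dy [-0.0021  0.0005] rz 0.017
51.0 dx,dy [-0.0041  0.0008] rz 0.035
t 22.125 yaw-90 51.0 r 0.1098 behind -0.0212 push N 1.95 f [-1.4  1.4 -0.2]
50.0 dx,dy [-0.0021  0.0005] rz 0.017
49.0 dx,dy [-0.004   0.0009] rz 0.035
48.0 dx,dy [-0.006   0.0011] rz 0.052
t 22.375 yaw-90 49.0 r 0.1097 behind -0.0213 push N 2.14 f [-1.8  1.2  0.1]
48.0 dx,dy [-0.0022  0.0006] rz 0.017
47.0 dx,dy [-0.0041  0.0009] rz 0.035
46.0 dx,dy [-0.006   0.0012] rz 0.052
45.0 dx,dy [-0.008   0.0015] rz 0.069
```

Converted, -0.004 m / 0.75 = -0.0053, -0.002 m / 0.75 = -0.0027, 0.035 rad / 3.1416 = 0.0111.

```bash
python3 -m jog '[-0.0027,0.0007,0,0,0,0.0054,0,-0.0053,0.0012,0,0,0,0.0111,0]'>/dev/null; python3 arc.py -.021 46 45 ; python3 -m jog '[-0.0025,0.0005,0,0,0,0.0054,0,-0.0051,0.0009,0,0,0,0.0111,0]'>/dev/null; python3 arc.py -.021 44 43
```

```text
t 22.625 yaw-90 47.0 r 0.1097 behind -0.0212 push N 2.83 f [-2.6  1.4  0.5]
46.0 dx,dy [-0.0021  0.0006] rz 0.017
45.0 dx,dy [-0.004   0.0009] rz 0.034
t 22.875 yaw-90 45.0 r 0.1097 behind -0.0213 push N 3.3 f [-3.4  1.3 -0. ]
44.0 dx,dy [-0.0021  0.0006] rz 0.017
43.0 dx,dy [-0.0041  0.0009] rz 0.034
```

Converted, -0.0038 m / 0.75 = -0.0051, -0.0019 m / 0.75 = -0.0025, 0.035 rad / 3.1416 = 0.0111.

```bash
python3 -m jog '[-0.0025,0.0005,0,0,0,0.0054,0,-0.0051,0.0009,0,0,0,0.0111,0]'>/dev/null; python3 arc.py -.021 42
```

```text
t 23.125 yaw-90 43.0 r 0.1099 behind -0.0213 push N 2.87 f [-3.5  0.7 -0.2]
42.0 dx,dy [-0.0021  0.0004] rz 0.017
```

Converted, -0.004 m / 0.75 = -0.0053, -0.002 m / 0.75 = -0.0027, 0.034 rad / 3.1416 = 0.0108.

```bash
python3 -m jog '[-0.0027,0.0005,0,0,0,0.0054,0,-0.0053,0.0011,0,0,0,0.0108,0]'>/dev/null; python3 arc.py -.021 40; python3 - <<'E'
from meas import *
st=np.array([.5195,.149])
for n in("top","scene"):
    im,d=optics.camera(n); np.savez(n+"5.npz",im=im,d=d); o=proj(n,[[*(st+.11*np.array([np.cos(t),np.sin(t)])),.063] for t in np.radians([41,76])]); print(n,o.round(0).tolist(), im[int(o[0,1]),int(o[0,0])])
E
```

```text
t 23.375 yaw-90 41.0 r 0.1101 behind -0.021 push N 2.43 f [-3.3  0.3  0.5]
40.0 dx,dy [-0.002   0.0002] rz 0.018
top [[276.0, 192.0], [265.0, 210.0]] [100  98  88]
scene [[353.0, 178.0], [345.0, 166.0]] [48 47 46]
```

Converted, -0.004 m / 0.75 = -0.0053, -0.002 m / 0.75 = -0.0027, 0.034 rad / 3.1416 = 0.0108.

```bash
python3 -m jog '[-0.0027,0.0004,0,0,0,0.0054,0,-0.0053,0.0008,0,0,0,0.0108,0]'>/dev/null; python3 arc.py -.021 38 37; python3 -m jog '[-0.0027,0.0005,0,0,0,0.0054,0,-0.0033,0.0007,0,0,0,0.007,0]'>/dev/null; python3 arc.py -.021 37 36 35
```

```text
t 23.725 yaw-90 39.1 r 0.1101 behind -0.0208 push N 3.0 f [-3.2  1.3  1. ]
38.0 dx,dy [-0.0019  0.0002] rz 0.019
37.0 dx,dy [-0.0038  0.0006] rz 0.036
t 23.975 yaw-90 37.8 r 0.1101 behind -0.0207 push N 2.8 f [-3.1  1.1 -0.4]
37.0 dx,dy [-0.0013  0.0001] rz 0.014
36.0 dx,dy [-0.0032  0.0005] rz 0.032
35.0 dx,dy [-0.0051  0.0008] rz 0.049
```

Converted, -0.0032 m / 0.75 = -0.0043, -0.0016 m / 0.75 = -0.0021, 0.016 rad / 3.1416 = 0.0051.

```bash
python3 -m jog '[-0.0021,0.0004,0,0,0,0.0051,0,-0.0043,0.0007,0,0,0,0.0102,0]'>/dev/null; python3 arc.py -.021 35 34; python3 -m jog '[-0.0024,0.0004,0,0,0,0.0054,0,-0.004,0.0007,0,0,0,0.0089,0]'>/dev/null; python3 arc.py -.021 33 32
```

```text
t 24.225 yaw-90 36.0 r 0.11 behind -0.0213 push N 4.43 f [-4.   2.6  1.2]
35.0 dx,dy [-0.0022  0.0003] rz 0.017
34.0 dx,dy [-0.0041  0.0006] rz 0.035
t 24.475 yaw-90 34.4 r 0.1099 behind -0.0219 push N 6.47 f [-3.8  5.2 -0.4]
33.0 dx,dy [-0.0035  0.0006] rz 0.024
32.0 dx,dy [-0.0055  0.0009] rz 0.042
```

Force now rises above the drag (4.4, then 6.5 N), so the nut is home. Building to 10 N.

Converted, -0.002 m / 0.75 = -0.0027, -0.001 m / 0.75 = -0.0013, 0.018 rad / 3.1416 = 0.0057.

```bash
python3 -m jog '[-0.0013,0.0003,0,0,0,0.0032,0,-0.0027,0.0004,0,0,0,0.0057,0]'>/dev/null; python3 arc.py -.021; python3 arc.py -.021;  python3 -m jog '[-0.0013,0.0003,0,0,0,0.0032,0]'>/dev/null; python3 arc.py -.021 32
```

```text
t 24.725 yaw-90 33.4 r 0.1099 behind -0.0223 push N 8.42 f [-5.8  6.3 -0.1]
t 24.725 yaw-90 33.4 r 0.1099 behind -0.0223 push N 8.42 f [-5.8  6.3 -0.1]
t 24.85 yaw-90 32.8 r 0.1098 behind -0.0226 push N 6.69 f [-4.9  4.8  0.5]
32.0 dx,dy [-0.0031  0.0004] rz 0.014
```

Converted, -0.0008 m / 0.75 = -0.0011, 0.0001 m / 0.75 = 0.0001, 0.006 rad / 3.1416 = 0.0019.

```bash
python3 -m jog '[-0.0011,0.0001,0,0,0,0.0019,0]'>/dev/null; python3 arc.py -.021;  python3 -m jog '[-0.0007,0.0001,0,0,0,0.0013,0]'>/dev/null; python3 arc.py -.021;python3 -m jog '[0,0,0,0,0,0,0]'>/dev/null; python3 arc.py -.021
```

```text
t 24.975 yaw-90 32.5 r 0.1098 behind -0.0226 push N 9.23 f [-6.5  6.8  0.9]
t 25.1 yaw-90 32.2 r 0.1098 behind -0.0227 push N 9.43 f [-6.9  6.8  0.4]
t 25.225 yaw-90 32.2 r 0.1098 behind -0.0228 push N 8.12 f [-6.1  5.7  0.6]
```

Converted, -0.0008 m / 0.75 = -0.0011, 0.0001 m / 0.75 = 0.0001, 0.005 rad / 3.1416 = 0.0016.

```bash
python3 -m jog '[-0.0011,0.0001,0,0,0,0.0016,0]'>/dev/null; python3 arc.py -.021;  python3 -m jog '[-0.0008,0.0001,0,0,0,0.0013,0]'>/dev/null; python3 arc.py -.021;python3 -m jog '[0,0,0,0,0,0,0]'>/dev/null; python3 arc.py -.021; python3 -m jog '[0,0,0,0,0,0,0]'>/dev/null; python3 arc.py -.021
```

```text
t 25.35 yaw-90 32.0 r 0.1098 behind -0.0227 push N 10.32 f [-6.3  8.2  1.1]
t 25.475 yaw-90 31.7 r 0.1098 behind -0.0226 push N 10.47 f [-5.8  8.7  0.7]
t 25.6 yaw-90 31.7 r 0.1098 behind -0.0226 push N 10.11 f [-6.7  7.7  0.3]
t 25.725 yaw-90 31.7 r 0.1098 behind -0.0226 push N 9.28 f [-6.3  7.   1. ]
```

Converted, -0.0003 m / 0.75 = -0.0004.

```bash
python3 -m jog '[-0.0004,0,0,0,0,0,0,-0.0004,0,0,0,0,0,0]'>/dev/null; python3 arc.py -.021;  python3 -m jog '[0,0,0,0,0,0,0,0,0,0,0,0,0,0]'>/dev/null; python3 arc.py -.021;  python3 -m jog '[0,0,0,0,0,0,0,0,0,0,0,0,0,0,0,0,0,0,0,0,0]'>/dev/null; python3 arc.py -.021
```

```text
t 25.975 yaw-90 31.7 r 0.1098 behind -0.0223 push N 9.06 f [-6.   6.9  0.6]
t 26.225 yaw-90 31.7 r 0.1099 behind -0.0223 push N 9.25 f [-6.1  7.1  0.6]
t 26.6 yaw-90 31.7 r 0.1098 behind -0.0223 push N 10.49 f [-5.7  8.8  1.1]
```

Converted, -0.0006 m / 0.75 = -0.0008.

```bash
python3 -m jog '[-0.0008,0,0,0,0,0,0,-0.0008,0,0,0,0,0,0,-0.0008,0,0,0,0,0,0]'>/dev/null; python3 arc.py -.021;  python3 -m jog '[0,0,0,0,0,0,0,0,0,0,0,0,0,0,0,0,0,0,0,0,0]'>/dev/null; python3 arc.py -.021; python3 -m jog '[0.0027,0,0,0,0,0,0,0.0067,0,0,0,0,0,0,0.0133,0,0,0,0,0,0,0.0267,0,0,0,0,0,0,0.0267,0,-0.04,0,0,0,0,0.0267,0,-0.1067,0,0,0,0,0.0667,0,-0.1467,0,0,0,0,0.1333,0,-0.1467,0,0,0,0]'; python3 arc.py -.021
```

```text
t 26.975 yaw-90 31.7 r 0.1099 behind -0.0219 push N 10.08 f [-5.2  8.6  0.8]
t 27.35 yaw-90 31.7 r 0.1099 behind -0.0219 push N 10.33 f [-6.9  7.9  1.3]
time_s: 28.35
eef_pos: [0.5535, 0.3092, 0.1233]
eef_rot: [0.003, 0.488, 0.873, 0.003]
wrist_force: [-0.1, 0.8, 0.4]
opening: -0.006
grasp_force: 0.0
t 28.35 yaw-90 31.6 r 0.1129 behind -0.1187 push N 0.76 f [-0.1  0.8  0.4]
```

```bash
python3 go.py .33 .2 .13 2.1
```

```text
t 28.35 d [ 0.0239 -0.2476 -0.0089] rot [0.0087 0.0025 0.0217] f [-0.09  0.84  0.43] p [0.5535 0.3092 0.1233] q [ 0.32  0.37  1.52 -0.    1.25 -0.23] op -0.006
```

Converted, -0.24 m / 0.75 = -0.32, -0.2 m / 0.75 = -0.2667.

```bash
python3 -m jog '[0.0067,-0.0667,-0.0067,0,0,0,0,0.0133,-0.1333,-0.012,0,0,0,0,0.02,-0.2,-0.012,0,0,0,0,0.0267,-0.2667,-0.012,0,0,0,0,0.032,-0.32,-0.012,0,0,0,0,0.032,-0.32,-0.012,0,0,0,0]'|grep -E "pos|force: \["; python3 - <<'E'
from meas import *
im,d=optics.camera("top"); im2,d2=optics.camera("scene"); np.savez("last.npz",im=im,d=d)
st=np.array([.5195,.149]); G=onplane("top",pix(largest(dark(im),(260,175,292,215))),.063)[:,:2]; r=cv2.minAreaRect((G*1000).astype(np.float32)); g=np.array(r[0])/1000-st; print(r,np.hypot(*g),np.degrees(np.arctan2(g[1],g[0])))
a=im[130:270,130:500]; b=im2[155:235,265:375]
cv2.imwrite("pics/end.png",np.vstack([cv2.resize(a,(790,299),interpolation=2),cv2.resize(b,(790,300),interpolation=2)]))
E
```

```text
eef_pos: [0.3318, 0.2023, 0.1279]
wrist_force: [0.3, -1.1, 0.7]
((609.9344482421875, 210.7587432861328), (48.53984832763672, 19.165786743164062), 34.498924255371094) 0.10951041868768169 34.32962626535983
```

View pics/end.png

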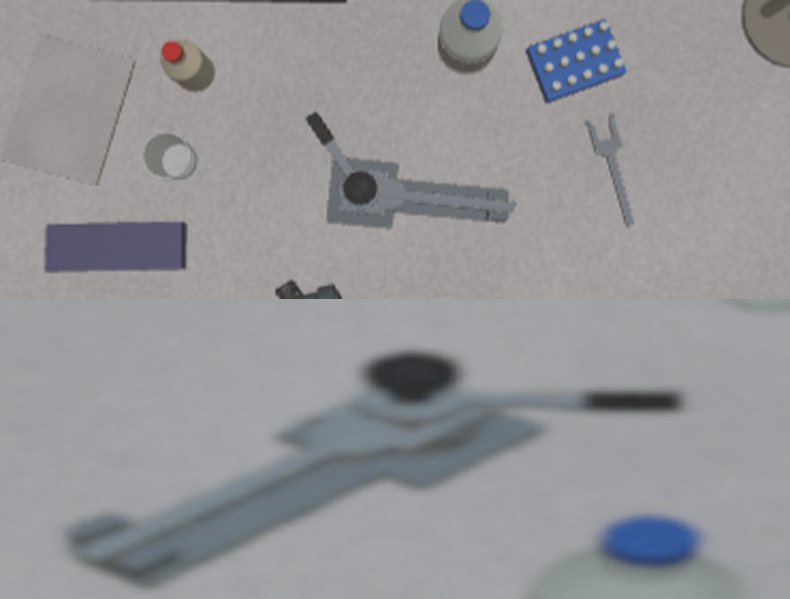

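The wrench stands at 34° world (39° in the jack's frame), about 42° clockwise from its start. The spanner is still on the nut with its handle against the lug, and everything else is undisturbed. Handing in.

```bash
python3 -c "
from bench import workorder; print(workorder.hand_in())"
```

```text
the job is handed in; nothing more can be done
None
```

I handed the job in at about 29 s of the 69 s: the spanner is home on the lower nut with its handle on the rest against the lug, the jam nut was felt coming home and held at about 10 N for over a second (highest reading 10.5 N), the wrench is left where it stands, and the other bench items look undisturbed; the lower nut's setting was not measured directly, and the shut fingers pressed the spanner handle at about 50 N once while I corrected a 39 mm error in the reported fingertip height.

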